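Fetch the rail from behind the parts on the rack

TASK

A long aluminium rail lies on the grey rack behind a motor, a gearbox and a bottle. Stand all three upright on the black rubber mat, then lay the rail flat in the white cradle, between its pins and end stops. Last, put the three back on the rack, upright, each on the very spot where it stood at the start; let none of them tip over.

Things in the scene. Friction and masses are not known exactly. Their poses are not given: they have to be found in the camera images.
- rack: Fixed grey tray, 160 (x) by 320 mm (y), floor 12 mm above the bench; steel lips 26 mm high at its +x edge and both ends, near side open. Origin: centre of underside, at bench height. Motor, gearbox and bottle stand in a row along its y, in any order, about 76 mm apart, at x = -35 mm, each on a flat black disc (68 mm, no height); the rail lies along its y at x = +20 mm. Small rings lie near its ends.
- mat: Fixed black rubber mat on the bench, 290 mm (its x) by 150 mm (its y), 3 mm thick: the side area, big enough for all three in a row along its x, 90 mm apart. Origin: centre of its underside, at bench height.
- cradle: Fixed white board, 240 (x) by 100 (y) by 10 mm; the rail is to lie centred along its x, either way round. Dark pins, 10 mm in diameter, at x = +-60, y = +-28 mm leave 46 mm for the rail's width; two end stops leave 198 mm for its length; pins and stops rise 16 mm above the board. Origin: centre of underside, at bench height.
- motor_center (a point): Motor standing on end: dark round can 60 mm in diameter and 58 mm high, with a coaxial round steel gearhead 28 mm in diameter above it (58 to 96 mm above its underside; grip it there) and a thin 8 mm shaft on top, to 108 mm. About 0.5 kg. The point lies on its axis 48 mm above its underside; z up.
- gearbox_center (a point): Gearbox: square aluminium housing 58 x 58 mm, 56 mm high, with a square aluminium neck 24 x 24 mm on top (56 to 94 mm above its underside; grip it there across two flat sides, which lie along its own x and y axes). About 0.5 kg. The point lies on its centre line 47 mm above its underside; z up.
- bottle_center (a point): White plastic bottle, rigid, 58 mm in diameter, 60 mm high to its shoulder, tapering to 72 mm, with a round grey cap 30 mm in diameter (72 to 112 mm above its underside; grip it there). About 0.25 kg. The point lies on its axis 56 mm above its underside; z up.
- rail_center (a point): Aluminium box-section rail with a row of dark holes, 180 mm long (its x), 30 mm wide (its y), 30 mm high, about 0.25 kg, lying on the rack behind the row. The point is its centre, 15 mm above its underside; z up. Grip it across its width at the middle of its length. Before the row is cleared there is no room for a finger in front of it.
Not all that is in view belongs to the job. Leave any purple or yellow look-alike of the part that bears rail_center alone. What is shaped like the part that bears gearbox_center but orange is not meant.

How it is judged:
On the way, in this order (a step that is already met when the one before it is completed fails the run):
1. the motor, the gearbox and the bottle all stand upright on the rubber mat at once (x of motor_center in the frame of mat between -0.14 and 0.14 m and y of motor_center in the frame of mat between -0.07 and 0.07 m and z of motor_center in the frame of mat below 0.057 m and angle between each of motor_center, gearbox_center, bottle_center's own z axis and vertical below 0.1 rad and x of gearbox_center in the frame of mat between -0.14 and 0.14 m and y of gearbox_center in the frame of mat between -0.07 and 0.07 m and z of gearbox_center in the frame of mat below 0.056 m and x of bottle_center in the frame of mat between -0.14 and 0.14 m and y of bottle_center in the frame of mat between -0.07 and 0.07 m and z of bottle_center in the frame of mat below 0.065 m), for 0.2 s.
2. the rail lies flat in the cradle, between its pins and end stops, and is let go (x of rail_center in the frame of cradle between -0.013 and 0.013 m and y of rail_center in the frame of cradle between -0.012 and 0.012 m and z of rail_center in the frame of cradle below 0.03 m and angle between the x axis of rail_center and the x axis of cradle, either way round below 0.15 rad and angle between rail_center's own z axis and vertical below 0.08 rad and contact force between the fingers and rail below 0.05 N), for 0.2 s.
At the end, for the whole second after the job is handed in: Rail flat on the cradle's board between pins and stops (centre within 13 mm along, 12 mm across; turned under 0.15 rad). Motor, gearbox and bottle upright (within 0.1 rad), each within 15 mm of where it stood at the start. All let go and at rest (all of step 2 and linear speed of each of rail, motor, gearbox, bottle below 0.02 m/s and distance of each of motor_center, gearbox_center, bottle_center from where it was at the start of the episode below 0.015 m and angle between each of motor_center, gearbox_center, bottle_center's own z axis and vertical below 0.1 rad); the robot touches nothing.
It fails at once if the motor, the gearbox or the bottle tips over (leans more than 0.6 rad) (angle between any of motor_center, gearbox_center, bottle_center's own z axis and vertical above 0.6 rad).
It also fails if it takes over 144 s, if anything falls off the work surface, if the arm or the gripper's body presses on something with over 40 N, if the wrist force passes 120 N, or if a joint passes its speed limit or range.

ROBOT

A 6-joint arm with a two-finger parallel gripper is mounted at the origin on the work surface. World frame = base frame: x ahead of the robot, y to its left, z up, the work surface at z = 0. Lengths are in m, angles in rad, forces in N, time in s.
With the tool pointing down it reaches from about 0.375 to 0.975 m from the base axis. Payload 3.8 kg.
Tool frame: the origin (TCP) lies at the very end of the fingers, on their centre line; the grasp point (between the pads) lies 19 mm behind it; x points along the fingers, y is the direction in which the jaws open and shut, and the axes are right-handed (so a half turn about x gives the same grasp; the last joint's range is limited). The gripper opens to 88 mm and grips with 3 to 60 N. Pads are 18 mm wide; open, the fingers measure 123 mm over their backs; the gripper's body (75 mm by 187 mm) begins 45 mm behind the grasp point.
Start: joints at [-1.158, 0.264, 1.604, -0, 1.274, -0.037], TCP at [0.293, -0.608, 0.201] pointing down, gripper open.
Joint ranges: [-2.63, 2.63], [-0.94, 2.18], [0.31, 2.57], [-1.31, 4.45], [0, 2.66], [-2.55, 2.55]. Speed limits (rad/s): [2.57, 2.57, 3.14, 3.14, 3.14, 3.14].

INTERFACE

Orientations are given as [roll, pitch, yaw] about the fixed x, y, z axes, in that order (R = Rz(yaw) Ry(pitch) Rx(roll)).
In Python, from plant import arm gives the robot as it stands.
- The arm moves only by the tool send_rows, never from a script. Its argument "plan" is a list of rows, each a list of 3 entries, a list of its own where there are three numbers: the shift along the tool's x, y, z in mm, then the turn about the tool's x in rad, then the opening, from -1 (shut) to 1 (fully open), so that 0 is half open. A call has 1 to 5 rows; each row is the pose to reach, as a shift and turn from the pose measured when the call began, along the tool's axes at that moment; what a row does not reach only later rows make up. A row lasts 1/10 s, in which the tool goes at most 50 mm and 8.59 degrees, less where a joint would pass 70% of its speed; a pose out of reach is approached as far as the arm can. A call with a gripper value outside its range is refused whole. The fingers move at their own pace and stop on an object; the grip force is fixed at half the most. Time passes only in rows, so rows that repeat a pose let the fingers close. It gives the time, the measured TCP pose, the force and the opening at its end, in the units of the state.
- arm.sense(): the state, without advancing time (a new reading comes with each control period).
- arm.snapshot(name): name is "scene" or "top"; returns a dict with "pixels" (420x560x3 uint8, blue, green, red), "range_z" (420x560 float32, m along the optical axis (not along the pixel's ray), 0 where there is no reading), "K" (3x3 intrinsics, pixels), "R" (3x3) and "t" (3): a world point X has camera coordinates R X + t. Camera axes: x right, y down, z forward; pixel columns grow to the right and rows downward; lengths in m; the calibration is good to about 2 mm. A picture is of the moment at which its call begins.
- arm.job_done(): hands the job in, once; it reports no verdict.
The state is a dict: "clock": time; "joint_pos": joint angles; "qvel": joint speeds; "effort": joint torques, N m; "ee_pos": TCP position; "tcp_rot": TCP orientation; "force": force on the tool from outside, world axes, zero at the start; "ft_torque": the same for the moment, N m; "grip_width": finger opening in m.
Only numpy, scipy, OpenCV 4.12 (cv2) and the standard library are available. Lean on these libraries where they do the work, as an engineer would, in place of code of your own. Each camera call takes 0.05 s, during which the arm holds its last target.

## Working session

There is one attempt and no reset: what is moved stays moved. The work goes in short steps, Python scripts to look and compute and a tool call to move; the robot and the scene stay as the last step left them, time stands still between calls to the robot, and variables do not carry over. Pictures are saved under pics/ and viewed, and the job is handed in when it is done.

Besides the shell and the picture viewer there is one more tool, called as name(argument=value, ...), one argument or row to a line, values as JSON. send_rows: Moves the arm, as the interface text tells. Its arguments: {"type":"object","properties":{"plan":{"type":"array","items":{"type":"array"}}},"required":["plan"]}

```bash
ls; mkdir -p pics
python3 - <<'E'
from plant import arm
import cv2,numpy as np
s=arm.sense(); print(s)
for n in("scene","top"):
    d=arm.snapshot(n); cv2.imwrite(f"pics/{n}0.png",d["pixels"]); np.savez(f"{n}0.npz",**d)
    print(n,d["K"],d["R"],d["t"])
E
```

```text
pics
{'clock': 0.0, 'joint_pos': array([-1.15790128e+00,  2.64725519e-01,  1.60533599e+00,  6.73451519e-06,
        1.27372728e+00, -3.69111795e-02]), 'qvel': array([-0.00029055,  0.00011275, -0.00049634, -0.0015167 ,  0.00207562,
        0.00106014]), 'effort': array([ 1.12867401e-04, -5.02107096e+01, -3.56883037e+01,  7.29734916e-02,
        2.91378511e-02, -1.99674328e-04]), 'ee_pos': array([ 0.29316143, -0.60713976,  0.19922726]), 'tcp_rot': array([-1.61063773,  1.56860018,  1.98075917]), 'force': array([-0.62072033, -0.50972556,  0.6912412 ]), 'ft_torque': array([0.0323149 , 0.01248677, 0.00751683]), 'grip_width': 0.08808381124342987}
scene [[449.64443855   0.         275.38719886]
 [  0.         449.64443855 204.28019755]
 [  0.           0.           1.        ]] [[ 0.77413082  0.63302465  0.0011256 ]
 [ 0.5262479  -0.64256239 -0.55693511]
 [-0.35183039  0.43173298 -0.83055524]] [-0.39295959 -0.21061686  1.46947806]
top [[388.80536941   0.         267.83173241]
 [  0.         388.80536941 205.14170858]
 [  0.           0.           1.        ]] [[-0.00230358 -0.99985671 -0.01677063]
 [-0.98398258  0.00525575 -0.17818716]
 [ 0.17824977  0.01609154 -0.98385369]] [0.02302596 0.48676908 0.99442943]
```

View pics/scene0.png

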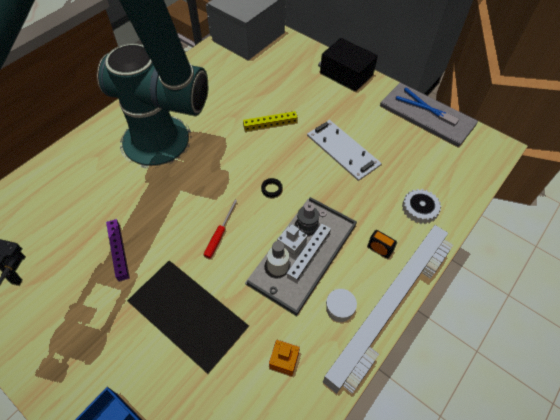

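View pics/top0.png

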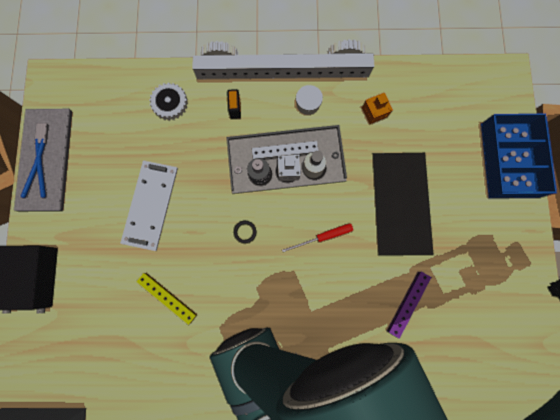

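Top view: the motor is at (259,170), gearbox at (289,164) and bottle at (316,162), all in the rack, with the pale rail at (285,149). The cradle is at (150,205) and the mat at (403,203).

Possible mix-ups:
- **Rail:** yellow (165,297), purple (410,303) and the long beam (285,67).
- **Gearbox:** orange (377,107).
- **Bottle:** white disc (309,99).

I choose the items in the rack, and check them in one close crop.

```bash
cat > h.py <<'E'
import numpy as np,cv2
def pts(d):
    K,R,t=d["K"],d["R"],d["t"];z=d["range_z"].astype(float)
    v,u=np.mgrid[:z.shape[0],:z.shape[1]]
    c=np.stack([(u-K[0,2])/K[0,0]*z,(v-K[1,2])/K[1,1]*z,z],-1)
    X=(c-t)@R; X[z==0]=np.nan
    return X
def ray(d,uv,h):
    uv=np.atleast_2d(np.asarray(uv,float));K,R,t=d["K"],d["R"],d["t"]
    r=np.c_[(uv-[K[0,2],K[1,2]])/[K[0,0],K[1,1]],np.ones(len(uv))]@R
    o=-R.T@t
    return o+r*((h-o[2])/r[:,2])[:,None]
def proj(d,X):
    c=np.atleast_2d(X)@d["R"].T+d["t"];p=c@d["K"].T
    return p[:,:2]/p[:,2:]
def load(n): return dict(np.load(n))
E
python3 - <<'E'
from h import *
a=load("top0.npz");b=load("scene0.npz")
A=cv2.resize(a["pixels"][115:205,220:360],None,fx=5,fy=5,interpolation=2)
B=cv2.resize(b["pixels"][190:320,235:365],None,fx=4,fy=4,interpolation=2)
cv2.imwrite("pics/ca.png",A);cv2.imwrite("pics/cb.png",B)
for d,n in((a,'top'),(b,'scene')):
    X=pts(d)
    for p in ([(259,170),(289,164),(316,162),(285,149),(403,203),(150,205)] if n=='top' else [(190,310),(345,150),(310,250)]):
        print(n,p,X[p[1],p[0]].round(3))
E
```

```text
top (259, 170) [0.569 0.043 0.099]
top (289, 164) [ 0.582 -0.034  0.107]
top (316, 162) [ 0.583 -0.102  0.119]
top (285, 149) [ 0.643 -0.026  0.043]
top (403, 203) [ 0.498 -0.351  0.006]
top (150, 205) [0.495 0.348 0.011]
scene (190, 310) [ 0.503 -0.338  0.004]
scene (345, 150) [0.508 0.35  0.009]
scene (310, 250) [ 0.647 -0.026  0.045]
```

View pics/ca.png

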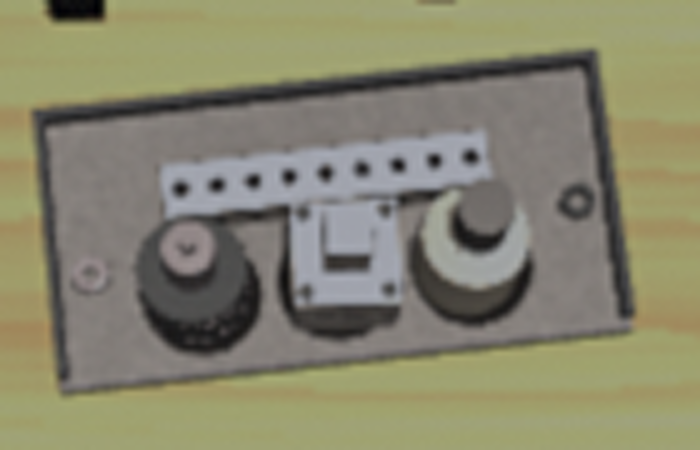

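View pics/cb.png

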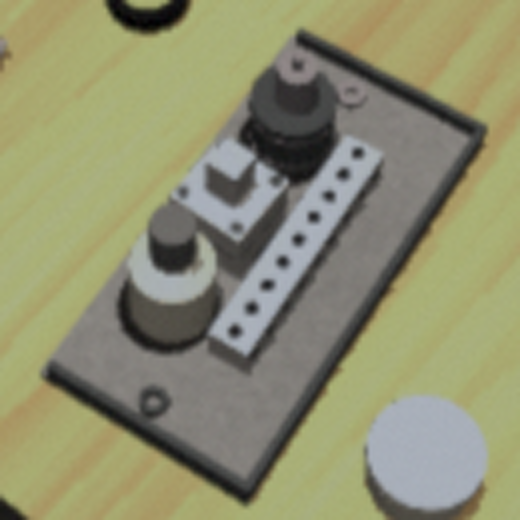

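Run:
```python
from h import *
D={n:load(n+"0.npz") for n in("top","scene")}
def top(X,c,r,z0,z1):
    m=(np.hypot(X[...,0]-c[0],X[...,1]-c[1])<r)&(X[...,2]>z0)&(X[...,2]<z1)
    return m
for n,d in D.items():
    X=pts(d)
    for nm,c,z in (("motor",(.575,.043),.108),("gb",(.585,-.034),.106),("bottle",(.585,-.105),.124)):
        m=top(X,c,.035,z-.006,z+.006).astype(np.uint8)
        k,lab,st,ce=cv2.connectedComponentsWithStats(m)
        i=1+np.argmax(st[1:,4]);p=X[lab==i]
        P=ray(d,ce[i],z)[0]
        (w)=cv2.minAreaRect(p[:,:2].astype(np.float32)*1000)
        print(n,nm,st[i,4],"centroid px",ce[i].round(1),"ray",P.round(4),"cloud",p.mean(0).round(4),"rect",np.round(w[1],1),round(w[2],1))
    for nm,c,z in (("gbhousing",(.585,-.034),.068),("rail",(.645,-.026),.042)):
        m=top(X,c,.05 if nm[0]=='g' else .11,z-.006,z+.006)
        if nm=='rail': m&=(X[...,0]>.6)
        m=m.astype(np.uint8); k,lab,st,ce=cv2.connectedComponentsWithStats(m);i=1+np.argmax(st[1:,4]);m=(lab==i)
        c_=cv2.findContours(m.astype(np.uint8),0,1)[0];c_=max(c_,key=len)
        Q=ray(d,c_[:,0,:],z)[:,:2]*1000
        w=cv2.minAreaRect(Q.astype(np.float32)); print(n,nm,st[i,4],w, "zmed",np.nanmedian(X[m][:,2]).round(4))
    # rack/mat/cradle colour/heights
    for nm,c in (("mat",(.49,-.35)),("cradle",(.49,.35)),("rack",(.6,-.03))):
        q=(np.hypot(X[...,0]-c[0],X[...,1]-c[1])<.05)
        print(n,nm,"z med",np.nanmedian(X[q][:,2]).round(4), np.median(d["pixels"][q],0))
```

```text
top motor 89 centroid px [257.  164.9] ray [0.5797 0.0476 0.108 ] cloud [0.5797 0.0476 0.1082] rect [26.  25.9] 86.6
top gb 89 centroid px [289.  161.4] ray [ 0.5889 -0.0342  0.106 ] cloud [ 0.5888 -0.0342  0.1063] rect [20.7 24.4] 89.6
top bottle 111 centroid px [316.4 156.3] ray [ 0.5965 -0.1026  0.124 ] cloud [ 0.5964 -0.1026  0.1244] rect [27.8 28.5] 85.9
top gbhousing 348 ((587.9100952148438, -34.39975357055664), (55.868438720703125, 60.44894790649414), 89.60103607177734) zmed 0.0686
top rail 698 ((640.4309692382812, -24.63275146484375), (32.52448272705078, 179.6721954345703), 6.165258884429932) zmed 0.0428
top mat z med 0.0042 [31. 32. 34.]
top cradle z med 0.0103 [171. 162. 159.]
top rack z med 0.0455 [128. 130. 134.]
scene motor 74 centroid px [308.7 207.7] ray [0.5856 0.0442 0.108 ] cloud [0.5854 0.0444 0.1077] rect [27.3 24.4] 31.8
scene gb 85 centroid px [292.4 229.9] ray [ 0.5935 -0.0362  0.106 ] cloud [ 0.5934 -0.036   0.1056] rect [25.2 24.5] 2.0
scene bottle 108 centroid px [277.7 246.3] ray [ 0.6005 -0.1048  0.124 ] cloud [ 0.6003 -0.1046  0.1235] rect [28.  29.2] 78.2
scene gbhousing 294 ((593.7891235351562, -36.06867218017578), (59.239933013916016, 59.73477554321289), 1.8497124910354614) zmed 0.0684
scene rail 699 ((645.7222290039062, -26.10541534423828), (31.749181747436523, 182.26632690429688), 6.072713375091553) zmed 0.0419
scene mat z med 0.0026 [24. 25. 27.]
scene cradle z med 0.0103 [185. 175. 168.]
scene rack z med 0.0654 [134. 133. 132.]
```

Run:
```python
from h import *
from scipy.spatial.transform import Rotation as Ro
from plant import arm
s=arm.sense(); R=Ro.from_euler('xyz',s["tcp_rot"]).as_matrix(); print(R.round(3))
D={n:load(n+"0.npz") for n in("top","scene")}
for n,d in D.items():
    X=pts(d);im=d["pixels"];mx=im.max(-1).astype(int);mn=im.min(-1).astype(int)
    near=lambda c,r:np.hypot(X[...,0]-c[0],X[...,1]-c[1])<r
    for nm,c,r,m,z in (("mat",(.49,-.35),.2,(mx<60)&(X[...,2]<.02),.003),("cradle",(.49,.35),.18,(mn>125)&(mx-mn<35)&(X[...,2]<.03),.010)):
        m=(m&near(c,r)).astype(np.uint8)
        k,lab,st,ce=cv2.connectedComponentsWithStats(m);i=1+np.argmax(st[1:,4])
        c_=max(cv2.findContours((lab==i).astype(np.uint8),0,1)[0],key=len)
        Q=ray(d,c_[:,0,:],z)[:,:2]*1000
        w=cv2.minAreaRect(Q.astype(np.float32));print(n,nm,st[i,4],np.round(w[0],1),np.round(w[1],1),round(w[2],2))
    # raised dark things on cradle
    g=cv2.resize(im[150:260,110:190] if n=='top' else im[110:190,295:390],None,fx=6,fy=6,interpolation=2)
    cv2.imwrite(f"pics/cr_{n}.png",g[:600,:800])
```

```text
[[-0.001  0.435 -0.901]
 [ 0.002 -0.901 -0.435]
 [-1.    -0.002 -0.   ]]
top mat 5421 [ 500.2 -348.3] [284.9 147.1] 0.18
top cradle 2792 [497.5 353. ] [100.8 242.4] 78.08
scene mat 6302 [ 501.1 -347.6] [286.5 146.9] 0.22
scene cradle 1567 [498.  354.1] [102.2 240. ] 77.82
```

View pics/cr_top.png

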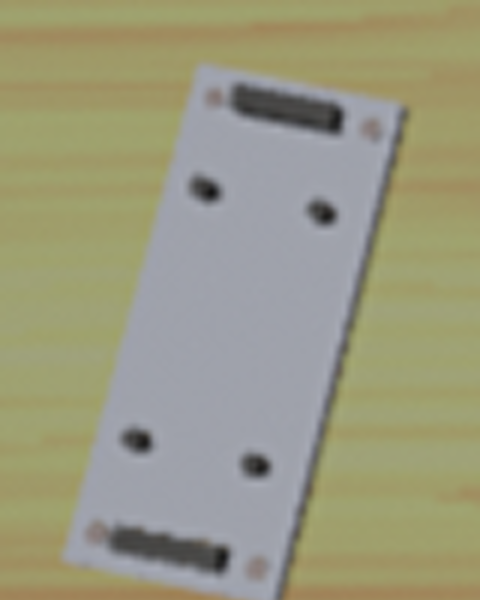

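View pics/cr_scene.png

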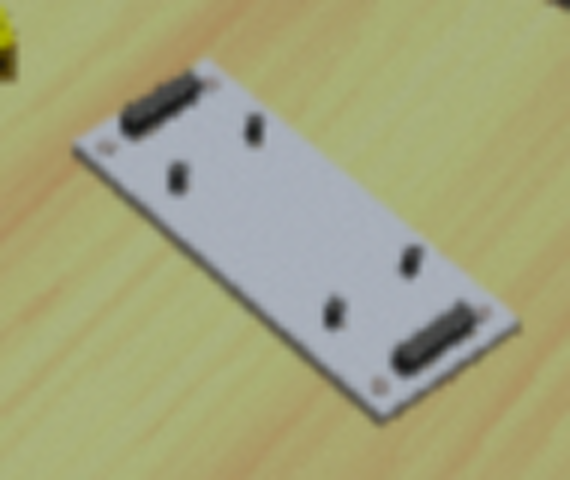

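```bash
cat >> h.py <<'E'
from scipy.spatial.transform import Rotation as Ro
def go(x,y,z,yaw_deg):
    """print shift in tool axes (mm), turn (rad, about tool x = down) to target TCP with tool y at yaw_deg"""
    from plant import arm
    s=arm.sense();R=Ro.from_euler('xyz',s["tcp_rot"]).as_matrix()
    sh=R.T@(np.array([x,y,z])-s["ee_pos"])*1000
    yaw=np.arctan2(R[1,1],R[0,1]);t=(np.deg2rad(yaw_deg)-yaw+np.pi)%(2*np.pi)-np.pi
    print("t%.2f"%s["clock"],"tcp",s["ee_pos"].round(4),"yaw",np.rad2deg(yaw).round(2),"down",R[:,0].round(3),"j",s["joint_pos"].round(2),"w",round(s["grip_width"]*1000,1),"F",s["force"].round(1))
    print("SHIFT",sh.round(1),"dist",np.linalg.norm(sh).round(0),"TURN",round(-t,3))
E
python3 -c "
from h import *
go(.5985,-.1037,.2,6)"
```

```text
t0.10 tcp [ 0.2932 -0.6072  0.1993] yaw -64.23 down [-0.001  0.002 -1.   ] j [-1.16  0.26  1.61 -0.    1.27 -0.04] w 88.3 F [-0.2 -0.1 -0.7]
SHIFT [   0.  -320.7 -493.9] dist 589.0 TURN -1.226
```

send_rows(
  plan=[
    [[0,-25,-39],-0.12,1],
    [[0,-50,-78],-0.24,1],
    [[0,-76,-117],-0.36,1],
    [[0,-102,-156],-0.48,1],
    [[0,-128,-196],-0.6,1],
  ],
)

```text
clock: 0.6
ee_pos: [0.4143, -0.4049, 0.1991]
tcp_rot: [-2.141, 1.568, 2.055]
force: [-0.1, -0.1, 0.4]
grip_width: 0.0883
```

```bash
python3 -c "
from h import *
go(.5985,-.1037,.2,6)"
```

```text
t0.60 tcp [ 0.4143 -0.4049  0.1991] yaw -29.6 down [-0.001  0.002 -1.   ] j [-0.82  0.09  1.81  0.    1.24 -0.3 ] w 88.3 F [-0.1 -0.1  0.4]
SHIFT [  -0.4   11.4 -352.8] dist 353.0 TURN -0.621
```

send_rows(
  plan=[
    [[0,1,-45],-0.13,1],
    [[0,3,-90],-0.26,1],
    [[0,4,-135],-0.39,1],
    [[0,6,-180],-0.51,1],
    [[0,7,-225],-0.62,0.5],
  ],
)

```text
clock: 1.1
ee_pos: [0.532, -0.2109, 0.199]
tcp_rot: [-2.665, 1.568, 2.156]
force: [0.4, -0.2, 0.3]
grip_width: 0.0823
```

```bash
python3 -c "
from h import *
go(.5985,-.1037,.2,6)"
```

```text
t1.10 tcp [ 0.532  -0.2109  0.199 ] yaw 6.19 down [-0.002  0.003 -1.   ] j [-0.42  0.07  1.83  0.    1.24 -0.53] w 82.3 F [ 0.4 -0.2  0.3]
SHIFT [ -0.8  77.7 -99.4] dist 126.0 TURN 0.003
```

send_rows(
  plan=[
    [[0,26,-33],0,0.4],
    [[0,52,-66],0,0.4],
    [[0,78,-99],0,0.4],
    [[0,78,-99],0,0.4],
    [[0,78,-99],0,0.4],
  ],
)

```text
clock: 1.6
ee_pos: [0.5986, -0.1032, 0.1985]
tcp_rot: [-2.319, 1.567, 2.503]
force: [0.2, 0.2, 0.2]
grip_width: 0.0614
```

Run:
```python
from h import *
from plant import arm
go(.5985,-.1037,.092,6)
for n in("scene","top"):
    d=arm.snapshot(n); np.savez(f"{n}1.npz",**d)
    c=proj(d,[.5985,-.1037,.12])[0].astype(int); print(c)
    cr=d["pixels"][max(c[1]-70,0):c[1]+60,c[0]-70:c[0]+70]
    cv2.imwrite(f"pics/{n}1.png",cv2.resize(cr,None,fx=4,fy=4,interpolation=2))
```

```text
t1.60 tcp [ 0.5986 -0.1032  0.1985] yaw 6.33 down [-0.003  0.002 -1.   ] j [-0.21  0.14  1.75  0.    1.25 -0.32] w 61.4 F [0.2 0.2 0.2]
SHIFT [1.064e+02 1.000e-01 8.000e-01] dist 106.0 TURN 0.006
[277 246]
[316 155]
```

View pics/scene1.png

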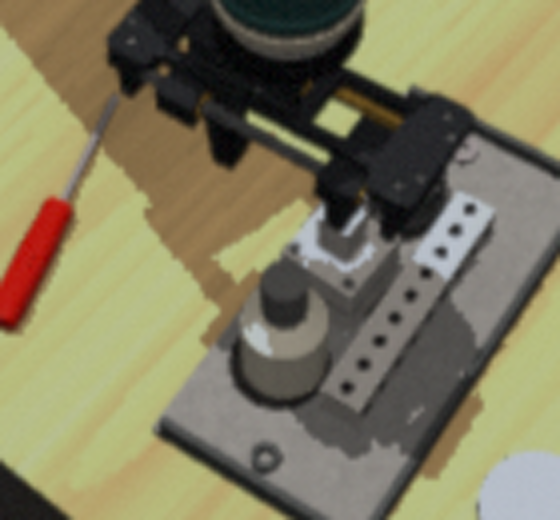

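View pics/top1.png

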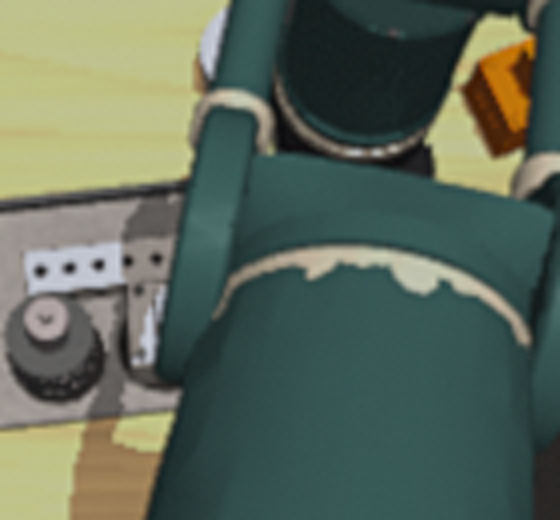

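Run:
```python
from h import *
d=load("scene1.npz");X=pts(d)
print("tcp px",proj(d,[.5986,-.1032,.1985]), proj(d,[[.5986+.0307*.994,-.1032+.0034,.1985],[.5986-.0307*.994,-.1032-.0034,.1985]]))
m=(np.hypot(X[...,0]-.5985,X[...,1]+.1037)<.09)&(X[...,2]>.19)&(X[...,2]<.24)
k,lab,st,ce=cv2.connectedComponentsWithStats(m.astype(np.uint8))
for i in range(1,k):
    if st[i,4]<15: continue
    p=X[lab==i]; lo=p[p[:,2]<.215]
    print(st[i,4],ce[i].round(0),p.min(0).round(3),p.max(0).round(3), lo.mean(0).round(4) if len(lo) else '')
```

```text
tcp px [[277.6710464  230.05439278]] [[288.83347734 236.28149247]
 [266.70405681 223.93632246]]
```

Run:
```python
from h import *
d=load("scene1.npz");X=pts(d)
for u,v in [(262,210),(264,213),(264,216),(264,218),(291,222),(292,226),(292,229),(308,225),(305,232)]:
    print(u,v,X[v,u].round(3),d["pixels"][v,u])
c=d["pixels"][190:250,240:330];cv2.imwrite("pics/f1.png",cv2.resize(c,None,fx=8,fy=8,interpolation=0))
```

```text
262 210 [ 0.564 -0.116  0.266] [5 3 7]
264 213 [ 0.569 -0.116  0.258] [11  9 10]
264 216 [ 0.569 -0.116  0.246] [ 7 11 11]
264 218 [ 0.57  -0.117  0.239] [47 73 89]
291 222 [ 0.654 -0.129  0.324] [31 28 26]
292 226 [ 0.659 -0.132  0.316] [14 15 14]
292 229 [ 0.644 -0.11   0.26 ] [17 15 14]
308 225 [ 0.691 -0.123  0.343] [42 41 39]
305 232 [ 0.69  -0.129  0.322] [13 10 14]
```

View pics/f1.png

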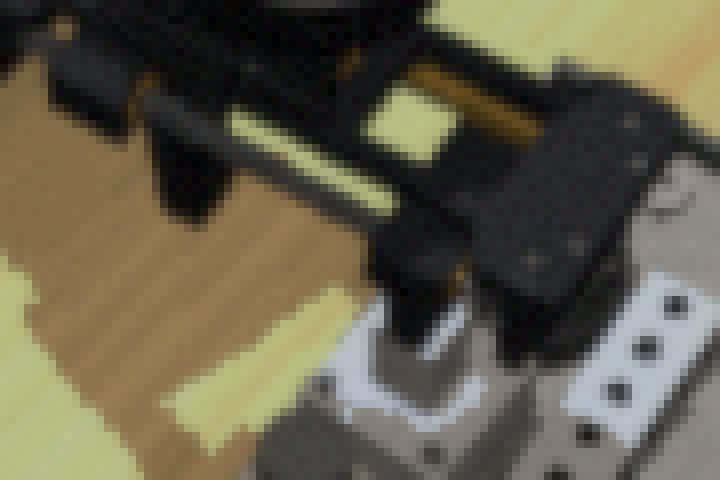

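Scene crop: the motor, gearbox, bottle and rail are confirmed in the rack. The gripper hangs over the bottle, with fingertips at about px (264,218) and (292,234). Depth puts the visible tips around z 0.24, while the reported TCP is 0.199. I'll go down in steps and check this at the grasp by width and picture.

send_rows(
  plan=[
    [[15,0,1],0,0.4],
    [[30,0,1],0,0.4],
    [[45,0,1],0,0.4],
    [[60,0,1],0,0.4],
    [[60,0,1],0,0.4],
  ],
)

```text
clock: 2.2
ee_pos: [0.5952, -0.1053, 0.1345]
tcp_rot: [-2.055, 1.561, 2.765]
force: [-0.9, -0.9, 0.1]
grip_width: 0.0614
```

Run:
```python
from h import *
from plant import arm
go(.5985,-.1037,.092,6)
d=arm.snapshot("scene"); np.savez("scene2.npz",**d)
c=d["pixels"][190:265,235:335];cv2.imwrite("pics/f2.png",cv2.resize(c,None,fx=8,fy=8,interpolation=0))
print(proj(d,[arm.sense()["ee_pos"]]))
```

```text
t2.20 tcp [ 0.5952 -0.1053  0.1345] yaw 6.14 down [-0.009  0.004 -1.   ] j [-0.22  0.19  1.82  0.    1.14 -0.33] w 61.4 F [-0.9 -0.9  0.1]
SHIFT [42.5  3.8 -1.1] dist 43.0 TURN 0.002
[[276.23613963 243.10415879]]
```

View pics/f2.png

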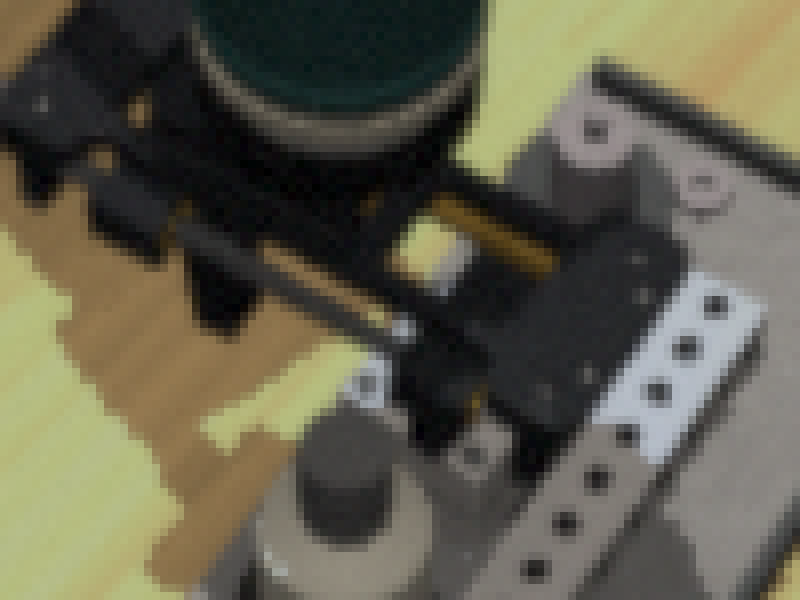

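Run:
```python
from h import *
d=load("scene2.npz");X=pts(d)
for u,v in [(260,222),(262,226),(263,229),(262,231),(287,241),(288,244),(289,245),(300,247)]:
    print(u,v,X[v,u].round(3),d["pixels"][v,u])
```

```text
260 222 [ 0.56  -0.121  0.216] [16 18 18]
262 226 [ 0.563 -0.118  0.199] [14 14 10]
263 229 [ 0.567 -0.119  0.19 ] [15 11 14]
262 231 [ 0.563 -0.118  0.175] [32 48 61]
287 241 [ 0.65  -0.135  0.249] [16 17 15]
288 244 [ 0.637 -0.113  0.189] [16 14 13]
289 245 [ 0.639 -0.112  0.185] [12 11 12]
300 247 [ 0.682 -0.131  0.253] [14 11  9]
```

send_rows(
  plan=[
    [[15,4,-1],0,0.4],
    [[30,4,-1],0,0.4],
    [[42,4,-1],0,0.4],
    [[42,4,-1],0,0.4],
    [[42,4,-1],0,0.4],
  ],
)

```text
clock: 2.75
ee_pos: [0.5995, -0.1037, 0.0935]
tcp_rot: [-2.074, 1.562, 2.746]
force: [0.1, 0.6, 0.2]
grip_width: 0.0614
```

Run:
```python
from h import *
from plant import arm
go(.5985,-.1037,.092,6)
d=arm.snapshot("scene"); np.savez("scene3.npz",**d)
c=d["pixels"][190:265,235:335];cv2.imwrite("pics/f3.png",cv2.resize(c,None,fx=8,fy=8,interpolation=0))
```

```text
t2.75 tcp [ 0.5995 -0.1037  0.0935] yaw 6.16 down [-0.008  0.003 -1.   ] j [-0.21  0.23  1.85  0.    1.07 -0.32] w 61.4 F [0.1 0.6 0.2]
SHIFT [ 1.5 -0.9 -0.1] dist 2.0 TURN 0.003
```

View pics/f3.png

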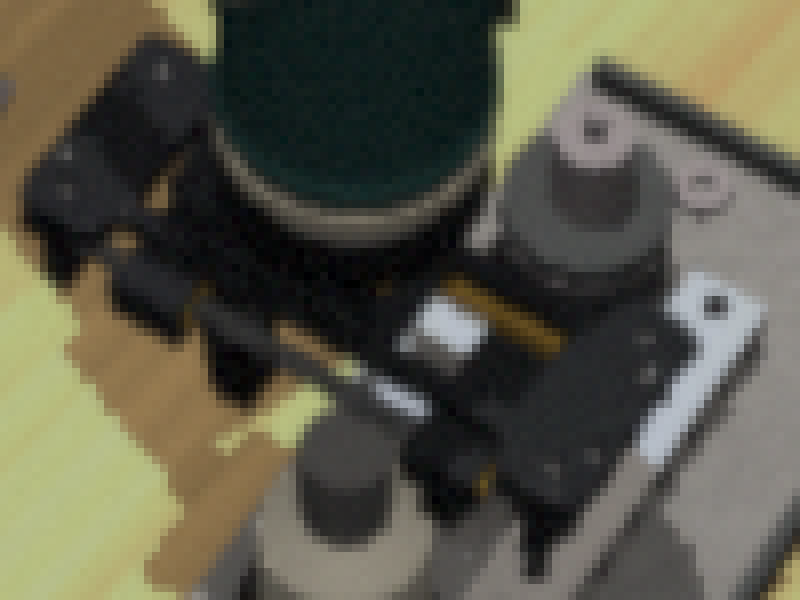

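Run:
```python
from h import *
d=load("scene3.npz");X=pts(d)
for z in(.0935,.115,.135): print(z,ray(d,[[264,240],[289,255],[276.5,247.5]],z).round(4).tolist())
for u,v in [(264,233),(264,237),(264,239),(287,248),(288,251),(289,253),(301,260),(278,244),(278,252),(300,230)]:
    print(u,v,X[v,u].round(3),d["pixels"][v,u])
print(-d["R"].T@d["t"])
```

```text
0.0935 [[0.5514, -0.1, 0.0935], [0.6278, -0.0931, 0.0935], [0.59, -0.0965, 0.0935]]
0.115 [[0.5595, -0.1089, 0.115], [0.6343, -0.1022, 0.115], [0.5973, -0.1055, 0.115]]
0.135 [[0.5671, -0.1172, 0.135], [0.6403, -0.1107, 0.135], [0.6041, -0.1139, 0.135]]
264 233 [ 0.568 -0.118  0.171] [17 12 14]
264 237 [ 0.567 -0.117  0.149] [12 14 12]
264 239 [ 0.566 -0.116  0.138] [17 21 26]
287 248 [ 0.65  -0.134  0.216] [15 17 16]
288 251 [ 0.652 -0.132  0.2  ] [18 22 20]
289 253 [ 0.639 -0.109  0.141] [ 9 14 13]
301 260 [ 0.646 -0.063  0.042] [32 31 32]
278 244 [ 0.596 -0.098  0.121] [66 68 69]
278 252 [ 0.611 -0.116  0.122] [40 39 41]
300 230 [ 0.648 -0.085  0.228] [32 75 96]
[ 0.93204584 -0.52100351  1.1036251 ]
```

send_rows(
  plan=[
    [[0,0,0],0,0.1],
    [[0,0,0],0,-0.1],
    [[0,0,0],0,-0.3],
    [[0,0,0],0,-0.4],
  ],
)

```text
clock: 3.2
ee_pos: [0.6003, -0.1039, 0.0947]
tcp_rot: [-2.129, 1.564, 2.691]
force: [-0.7, -0.5, 0.1]
grip_width: 0.0321
```

Run:
```python
from h import *
from plant import arm
go(.5985,-.1037,.092,6)
```

```text
t3.20 tcp [ 0.6003 -0.1039  0.0947] yaw 6.16 down [-0.006  0.003 -1.   ] j [-0.21  0.23  1.85  0.    1.07 -0.32] w 32.1 F [-0.7 -0.5  0.1]
SHIFT [ 2.7 -1.7 -0.4] dist 3.0 TURN 0.003
```

send_rows(
  plan=[
    [[2,-1,0],0,-0.5],
    [[2,-1,0],0,-0.5],
    [[2,-1,0],0,-0.5],
    [[2,-1,0],0,-0.5],
  ],
)

```text
clock: 3.6
ee_pos: [0.5993, -0.104, 0.0926]
tcp_rot: [-2.126, 1.564, 2.694]
force: [-0.7, -0.3, 0.9]
grip_width: 0.0217
```

Run:
```python
from h import *
from plant import arm
go(.5985,-.1037,.092,6)
d=arm.snapshot("scene"); np.savez("scene3.npz",**d)
c=d["pixels"][190:265,235:335];cv2.imwrite("pics/f4.png",cv2.resize(c,None,fx=8,fy=8,interpolation=0))
```

```text
t3.60 tcp [ 0.5993 -0.104   0.0926] yaw 6.16 down [-0.006  0.003 -1.   ] j [-0.21  0.23  1.85  0.    1.06 -0.32] w 21.7 F [-0.7 -0.3  0.9]
SHIFT [ 0.6 -0.7 -0.4] dist 1.0 TURN 0.003
```

View pics/f4.png

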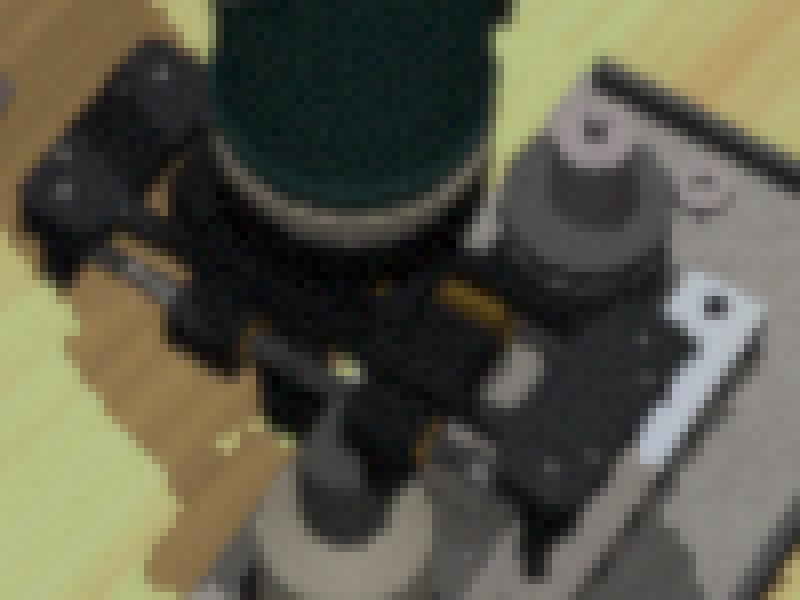

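Closing to 22 mm met nothing. With depth still placing the visible tips about 42 mm above the reported TCP, the fingers are really above the cap. I reopen and go lower in small steps, watching force.

send_rows(
  plan=[
    [[0,0,0],0,0.4],
    [[0,0,0],0,0.4],
    [[0,0,0],0,0.4],
    [[7,0,0],0,0.4],
    [[14,-1,0],0,0.4],
  ],
)

```text
clock: 4.15
ee_pos: [0.5984, -0.1041, 0.0784]
tcp_rot: [-2.147, 1.564, 2.673]
force: [0.0, -0.3, 0.6]
grip_width: 0.0601
```

send_rows(
  plan=[
    [[7,0,0],0,0.4],
    [[14,0,0],0,0.4],
    [[20,0,0],0,0.4],
    [[24,0,0],0,0.4],
    [[24,0,0],0,0.4],
  ],
)

```text
clock: 4.65
ee_pos: [0.5976, -0.1039, 0.0534]
tcp_rot: [-2.097, 1.563, 2.723]
force: [0.2, -0.3, 0.6]
grip_width: 0.0621
```

Run:
```python
from h import *
from plant import arm
go(.5985,-.1037,.05,6)
d=arm.snapshot("scene"); np.savez("scene4.npz",**d);X=pts(d)
c=d["pixels"][200:275,235:335];cv2.imwrite("pics/f5.png",cv2.resize(c,None,fx=8,fy=8,interpolation=0))
```

```text
t4.65 tcp [ 0.5976 -0.1039  0.0534] yaw 6.16 down [-0.007  0.003 -1.   ] j [-0.21  0.27  1.88  0.    0.99 -0.32] w 62.1 F [ 0.2 -0.3  0.6]
SHIFT [ 3.4  0.9 -0.1] dist 3.0 TURN 0.003
```

View pics/f5.png

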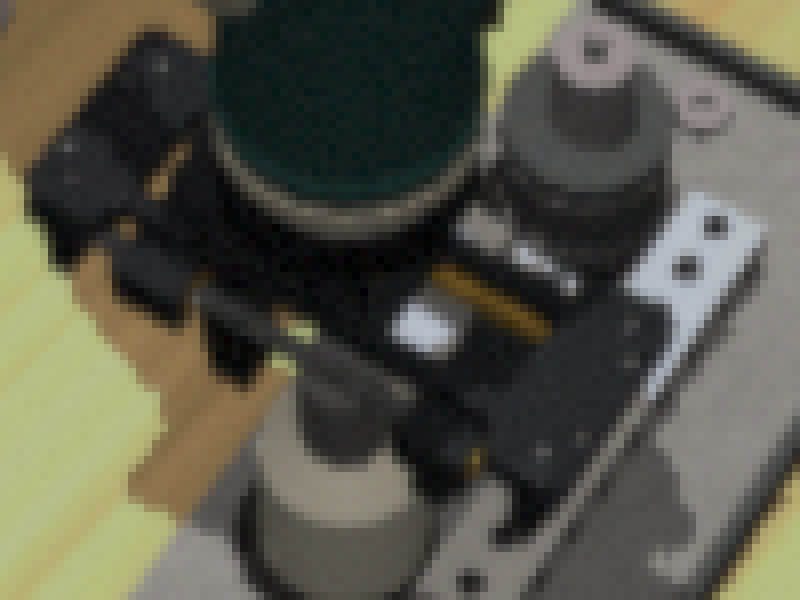

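Now the tips at (264,247) and (290,262) straddle the cap at (278,250). I close.

send_rows(
  plan=[
    [[4,1,0],0,0.3],
    [[4,1,0],0,0],
    [[4,1,0],0,-0.3],
    [[4,1,0],0,-0.6],
    [[4,1,0],0,-0.6],
  ],
)

```text
clock: 5.2
ee_pos: [0.5989, -0.1039, 0.0501]
tcp_rot: [-2.101, 1.564, 2.719]
force: [-0.9, 0.1, 1.2]
grip_width: 0.0293
```

send_rows(
  plan=[
    [[0,0,0],0,-0.7],
    [[0,0,0],0,-0.7],
    [[0,0,0],0,-0.7],
  ],
)

```text
clock: 5.5
ee_pos: [0.5988, -0.1039, 0.0501]
tcp_rot: [-2.101, 1.563, 2.718]
force: [-0.8, 0.4, -0.8]
grip_width: 0.0294
```

Run:
```python
from h import *
go(.5985,-.1037,.05,6)
```

```text
t5.50 tcp [ 0.5988 -0.1039  0.0501] yaw 6.16 down [-0.007  0.003 -1.   ] j [-0.21  0.28  1.88  0.    0.99 -0.32] w 29.4 F [-0.8  0.4 -0.8]
SHIFT [ 0.1 -0.3 -0.3] dist 0.0 TURN 0.003
```

Gripped at 29.4 mm, which matches the cap. Bottle home pose is TCP reading (0.5988, -0.1039, 0.0501). True z is about the reading plus 42 mm, so I place by differences in the reading.

send_rows(
  plan=[
    [[-15,0,0],0,-0.7],
    [[-40,0,0],0,-0.7],
    [[-70,0,0],0,-0.7],
    [[-100,0,0],0,-0.7],
    [[-130,0,0],0,-0.7],
  ],
)

```text
clock: 6.0
ee_pos: [0.5993, -0.1042, 0.1817]
tcp_rot: [-2.092, 1.563, 2.728]
force: [0.3, 0.1, -3.2]
grip_width: 0.0292
```

Run:
```python
from h import *
go(.59,-.348,.18,0)
```

```text
t6.00 tcp [ 0.5993 -0.1042  0.1817] yaw 6.16 down [-0.007  0.003 -1.   ] j [-0.21  0.16  1.77  0.    1.22 -0.32] w 29.2 F [ 0.3  0.1 -3.2]
SHIFT [  1.  -35.4 241.4] dist 244.0 TURN 0.108
```

send_rows(
  plan=[
    [[0,-5,35],0,-0.7],
    [[0,-12,82],0,-0.7],
    [[0,-19,129],0,-0.7],
    [[0,-26,176],0,-0.7],
    [[0,-32,215],0,-0.7],
  ],
)

```text
clock: 6.5
ee_pos: [0.59, -0.3237, 0.1818]
tcp_rot: [-2.046, 1.563, 2.774]
force: [1.3, -0.3, -2.6]
grip_width: 0.0291
```

Run:
```python
from h import *
go(.59,-.348,.06,6.16)
```

```text
t6.50 tcp [ 0.59   -0.3237  0.1818] yaw 6.13 down [-0.007  0.003 -1.   ] j [-0.54  0.28  1.62 -0.    1.25 -0.64] w 29.1 F [ 1.3 -0.3 -2.6]
SHIFT [121.7  -1.8  24.6] dist 124.0 TURN -0.001
```

send_rows(
  plan=[
    [[20,-2,15],0,-0.7],
    [[50,-2,25],0,-0.7],
    [[80,-2,25],0,-0.7],
    [[110,-2,25],0,-0.7],
    [[122,-2,25],0,-0.7],
  ],
)

```text
clock: 7.0
ee_pos: [0.5868, -0.346, 0.0549]
tcp_rot: [-2.176, 1.555, 2.644]
force: [-0.1, 0.4, -3.4]
grip_width: 0.0293
```

Run:
```python
from h import *
from plant import arm
go(.59,-.348,.0425,6.16)
d=arm.snapshot("scene"); np.savez("scene5.npz",**d)
c=d["pixels"][250:390,110:290];cv2.imwrite("pics/m1.png",cv2.resize(c,None,fx=4,fy=4,interpolation=2))
```

```text
t7.00 tcp [ 0.5868 -0.346   0.0549] yaw 6.14 down [-0.013  0.007 -1.   ] j [-0.57  0.4   1.7  -0.    1.05 -0.68] w 29.3 F [-0.1  0.4 -3.4]
SHIFT [12.3  3.1  2.5] dist 13.0 TURN -0.0
```

View pics/m1.png

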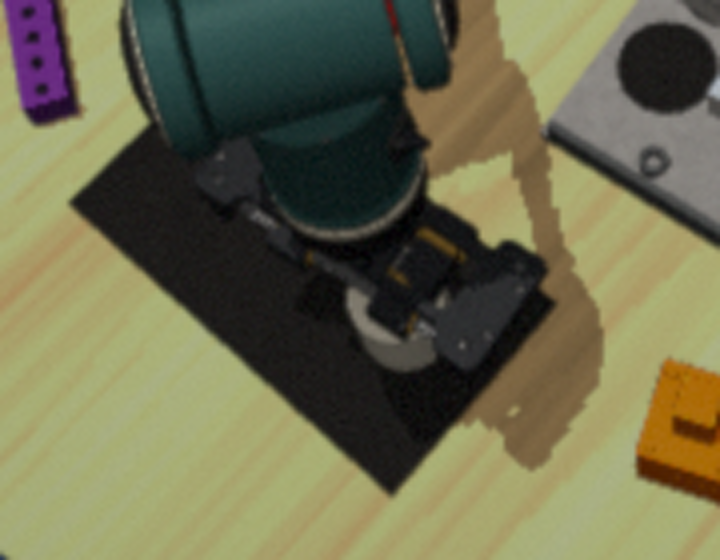

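The bottle hangs over the far half of the mat, at crop (400,320). I lower the last 12 mm slowly.

send_rows(
  plan=[
    [[4,3,2],0,-0.7],
    [[8,3,2],0,-0.7],
    [[11,3,2],0,-0.7],
    [[12,3,2],0,-0.7],
    [[12,3,2],0,-0.7],
  ],
)

```text
clock: 7.55
ee_pos: [0.5901, -0.3476, 0.0428]
tcp_rot: [-2.163, 1.556, 2.656]
force: [0.4, 0.0, -3.7]
grip_width: 0.0295
```

Run:
```python
from h import *
go(.59,-.348,.041,6.16)
```

```text
t7.55 tcp [ 0.5901 -0.3476  0.0428] yaw 6.15 down [-0.013  0.007 -1.   ] j [-0.57  0.42  1.7  -0.    1.03 -0.67] w 29.5 F [ 0.4  0.  -3.7]
SHIFT [ 1.8 -0.1  0.4] dist 2.0 TURN -0.0
```

send_rows(
  plan=[
    [[1,0,0],0,-0.7],
    [[2,0,0],0,-0.7],
    [[2,0,0],0,-0.7],
  ],
)

```text
clock: 7.85
ee_pos: [0.5904, -0.3478, 0.0415]
tcp_rot: [-2.169, 1.557, 2.651]
force: [-0.5, -0.1, -2.4]
grip_width: 0.0292
```

send_rows(
  plan=[
    [[1,0,0],0,-0.7],
    [[1.5,0,0],0,-0.7],
    [[1.5,0,0],0,-0.7],
  ],
)

```text
clock: 8.15
ee_pos: [0.5907, -0.348, 0.0414]
tcp_rot: [-2.156, 1.557, 2.663]
force: [-3.0, 1.8, 4.7]
grip_width: 0.029
```

Contact. Release and rise.

send_rows(
  plan=[
    [[-0.5,0,0],0,-0.2],
    [[-0.5,0,0],0,0],
    [[-0.5,0,0],0,0.3],
    [[-0.5,0,0],0,0.3],
    [[-0.5,0,0],0,0.3],
  ],
)

```text
clock: 8.65
ee_pos: [0.5907, -0.348, 0.0417]
tcp_rot: [-2.156, 1.557, 2.664]
force: [-0.4, -0.4, -0.5]
grip_width: 0.0575
```

send_rows(
  plan=[
    [[-15,0,0],0,0.3],
    [[-45,0,0],0,0.3],
    [[-80,0,0],0,0.3],
    [[-115,0,0],0,0.3],
    [[-140,0,0],0,0.3],
  ],
)

```text
clock: 9.15
ee_pos: [0.5935, -0.3496, 0.1862]
tcp_rot: [-2.113, 1.562, 2.706]
force: [0.3, -0.4, 1.1]
grip_width: 0.0572
```

Run:
```python
from h import *
from plant import arm
go(.591,-.035,.18,1)
d=arm.snapshot("scene"); np.savez("scene6.npz",**d)
cv2.imwrite("pics/m2.png",d["pixels"])
```

```text
t9.15 tcp [ 0.5935 -0.3496  0.1862] yaw 6.15 down [-0.008  0.004 -1.   ] j [-0.57  0.3   1.58 -0.    1.27 -0.67] w 57.2 F [ 0.3 -0.4  1.1]
SHIFT [   7.4   31.3 -313. ] dist 315.0 TURN 0.09
```

View pics/m2.png

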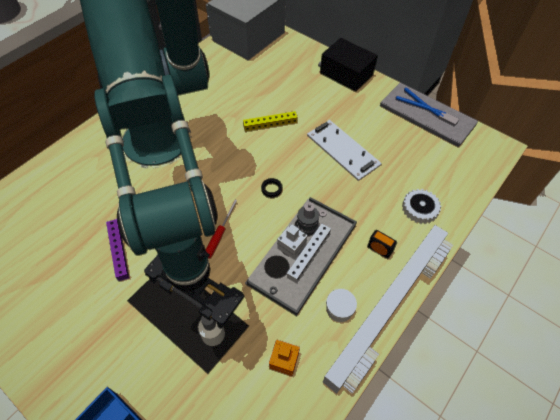

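The bottle stands on the mat at px (211,333). Next is the gearbox at (293,238).

send_rows(
  plan=[
    [[0,4,-40],0.04,0.3],
    [[0,8,-85],0.09,0.3],
    [[0,13,-130],0.09,0.3],
    [[0,18,-175],0.09,0.3],
    [[0,22,-220],0.09,0.3],
  ],
)

```text
clock: 9.7
ee_pos: [0.5938, -0.1282, 0.1918]
tcp_rot: [-1.616, 1.569, 3.113]
force: [0.2, 0.1, -0.0]
grip_width: 0.0573
```

Run:
```python
from h import *
go(.591,-.035,.11,1)
```

```text
t9.70 tcp [ 0.5938 -0.1282  0.1918] yaw 0.96 down [-0.001  0.    -1.   ] j [-0.25  0.14  1.76 -0.    1.24 -0.27] w 57.3 F [ 0.2  0.1 -0. ]
SHIFT [ 81.8  -1.1 -93.2] dist 124.0 TURN -0.001
```

send_rows(
  plan=[
    [[0,0,-40],0,0.3],
    [[5,-1,-80],0,0.3],
    [[20,-1,-93],0,0.3],
    [[50,-1,-93],0,0.3],
    [[80,-1,-93],0,0.3],
  ],
)

```text
clock: 10.2
ee_pos: [0.5917, -0.035, 0.1115]
tcp_rot: [0.691, 1.57, -0.861]
force: [0.2, -0.0, -0.5]
grip_width: 0.0574
```

Run:
```python
from h import *
from plant import arm
go(.591,-.035,.033,1)
d=arm.snapshot("scene"); np.savez("scene7.npz",**d)
c=d["pixels"][170:260,240:350];cv2.imwrite("pics/g1.png",cv2.resize(c,None,fx=6,fy=6,interpolation=2))
```

```text
t10.20 tcp [ 0.5917 -0.035   0.1115] yaw 1.06 down [ 0.001 -0.001 -1.   ] j [-0.1   0.18  1.88 -0.    1.08 -0.12] w 57.4 F [ 0.2 -0.  -0.5]
SHIFT [78.5 -0.7 -0.1] dist 79.0 TURN 0.001
```

View pics/g1.png

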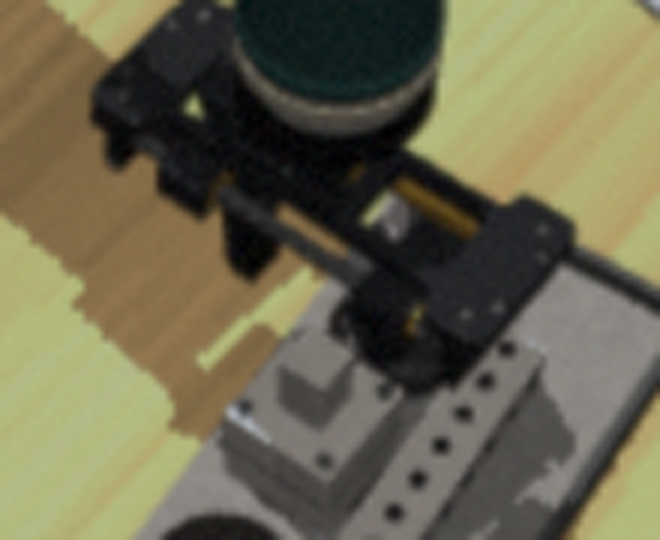

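send_rows(
  plan=[
    [[20,-1,0],0,0.3],
    [[45,-1,0],0,0.3],
    [[65,-1,0],0,0.3],
    [[77,-1,0],0,0.3],
    [[77,-1,0],0,0.3],
  ],
)

```text
clock: 10.75
ee_pos: [0.5881, -0.0359, 0.0302]
tcp_rot: [-1.542, 1.566, -3.096]
force: [-2.5, -0.4, 11.7]
grip_width: 0.0572
```

Run:
```python
from h import *
from plant import arm
go(.591,-.035,.033,1)
d=arm.snapshot("scene"); np.savez("scene8.npz",**d)
c=d["pixels"][170:260,240:350];cv2.imwrite("pics/g2.png",cv2.resize(c,None,fx=6,fy=6,interpolation=2))
```

```text
t10.75 tcp [ 0.5881 -0.0359  0.0302] yaw 0.98 down [-0.005 -0.    -1.   ] j [-0.1   0.27  1.94 -0.    0.94 -0.12] w 57.2 F [-2.5 -0.4 11.7]
SHIFT [-2.8  2.9 -0.8] dist 4.0 TURN -0.0
```

View pics/g2.png

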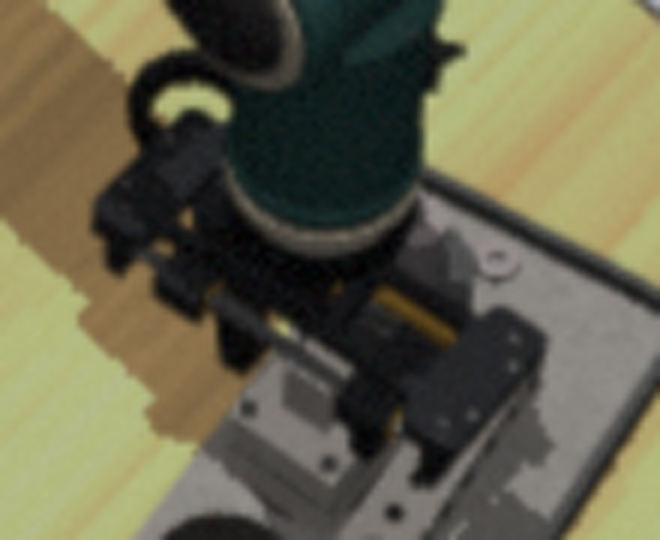

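Light contact on the housing top, 12 N, at reading 0.030. That makes the offset about 38–40 mm. I rise 6 mm and close on the neck.

send_rows(
  plan=[
    [[-6,3,0],0,0.3],
    [[-6,3,0],0,0.2],
    [[-6,3,0],0,-0.1],
    [[-6,3,0],0,-0.4],
    [[-6,3,0],0,-0.7],
  ],
)

```text
clock: 11.3
ee_pos: [0.59, -0.0358, 0.0359]
tcp_rot: [-1.553, 1.564, -3.107]
force: [-0.1, -0.0, 0.2]
grip_width: 0.031
```

send_rows(
  plan=[
    [[0,0,0],0,-0.8],
    [[0,0,0],0,-0.8],
    [[0,0,0],0,-0.8],
    [[0,0,0],0,-0.8],
  ],
)

```text
clock: 11.7
ee_pos: [0.5899, -0.0358, 0.0356]
tcp_rot: [-1.549, 1.563, -3.103]
force: [0.6, -1.1, -2.0]
grip_width: 0.0239
```

Run:
```python
from h import *
go(.591,-.035,.036,1)
```

```text
t11.70 tcp [ 0.5899 -0.0358  0.0356] yaw 0.99 down [-0.007 -0.    -1.   ] j [-0.1   0.27  1.93 -0.    0.95 -0.12] w 23.9 F [ 0.6 -1.1 -2. ]
SHIFT [-0.4  1.1 -0.8] dist 1.0 TURN -0.0
```

send_rows(
  plan=[
    [[-15,0,0],0,-0.8],
    [[-40,0,0],0,-0.8],
    [[-70,0,0],0,-0.8],
    [[-100,0,0],0,-0.8],
    [[-140,0,0],0,-0.8],
  ],
)

```text
clock: 12.2
ee_pos: [0.5886, -0.0355, 0.1752]
tcp_rot: [-1.61, 1.558, 3.12]
force: [0.5, -0.3, -4.1]
grip_width: 0.0236
```

Run:
```python
from h import *
go(.5,-.348,.18,1)
```

```text
t12.20 tcp [ 0.5886 -0.0355  0.1752] yaw 0.99 down [-0.012  0.    -1.   ] j [-0.1   0.13  1.81 -0.    1.21 -0.12] w 23.6 F [ 0.5 -0.3 -4.1]
SHIFT [ -3.8 -94.  310.9] dist 325.0 TURN -0.0
```

send_rows(
  plan=[
    [[-1,-11,35],0,-0.8],
    [[-2,-24,80],0,-0.8],
    [[-3,-38,125],0,-0.8],
    [[-4,-51,170],0,-0.8],
    [[-4,-65,215],0,-0.8],
  ],
)

```text
clock: 12.7
ee_pos: [0.5261, -0.2527, 0.1804]
tcp_rot: [-1.641, 1.558, 3.089]
force: [0.5, 0.5, -4.1]
grip_width: 0.0235
```

Run:
```python
from h import *
go(.5,-.348,.1,1)
```

```text
t12.70 tcp [ 0.5261 -0.2527  0.1804] yaw 1.02 down [-0.013  0.001 -1.   ] j [-0.49  0.11  1.82 -0.01  1.22 -0.5 ] w 23.5 F [ 0.5  0.5 -4.1]
SHIFT [ 80.7 -26.8  94.9] dist 127.0 TURN 0.0
```

send_rows(
  plan=[
    [[0,-13,45],0,-0.8],
    [[0,-25,85],0,-0.8],
    [[15,-26,95],0,-0.8],
    [[45,-26,95],0,-0.8],
    [[80,-26,95],0,-0.8],
  ],
)

```text
clock: 13.2
ee_pos: [0.5012, -0.3489, 0.1012]
tcp_rot: [-1.559, 1.56, -3.114]
force: [0.5, 0.3, -4.6]
grip_width: 0.0234
```

Run:
```python
from h import *
go(.5,-.348,.031,1)
```

```text
t13.20 tcp [ 0.5012 -0.3489  0.1012] yaw 0.92 down [-0.011 -0.    -1.   ] j [-0.64  0.23  1.84 -0.01  1.08 -0.66] w 23.4 F [ 0.5  0.3 -4.6]
SHIFT [70.3 -0.4 -1. ] dist 70.0 TURN -0.001
```

send_rows(
  plan=[
    [[15,0,-1],0,-0.8],
    [[35,0,-1],0,-0.8],
    [[55,0,-1],0,-0.8],
    [[68,0,-1],0,-0.8],
    [[68,0,-1],0,-0.8],
  ],
)

```text
clock: 13.7
ee_pos: [0.4988, -0.3462, 0.0311]
tcp_rot: [-1.772, 1.556, 2.957]
force: [-0.7, 0.3, -4.8]
grip_width: 0.0236
```

Run:
```python
from h import *
go(.5,-.348,.027,1)
```

```text
t13.70 tcp [ 0.4988 -0.3462  0.0311] yaw 0.95 down [-0.015  0.003 -1.   ] j [-0.64  0.3   1.89 -0.01  0.96 -0.66] w 23.6 F [-0.7  0.3 -4.8]
SHIFT [4.1 1.2 1.9] dist 5.0 TURN -0.001
```

send_rows(
  plan=[
    [[2,1,1],0,-0.8],
    [[3,1,1],0,-0.8],
    [[4,1,1],0,-0.8],
    [[4,1,1],0,-0.8],
  ],
)

```text
clock: 14.1
ee_pos: [0.5003, -0.3475, 0.0278]
tcp_rot: [-1.734, 1.557, 2.995]
force: [0.6, 0.1, -3.9]
grip_width: 0.0239
```

send_rows(
  plan=[
    [[1,0,0],0,-0.8],
    [[1.5,0,0],0,-0.8],
    [[1.5,0,0],0,-0.8],
  ],
)

```text
clock: 14.4
ee_pos: [0.5007, -0.3478, 0.0272]
tcp_rot: [-1.702, 1.558, 3.027]
force: [-1.1, 1.1, 0.6]
grip_width: 0.0235
```

send_rows(
  plan=[
    [[0.5,0,0],0,-0.4],
    [[0.5,0,0],0,-0.1],
    [[0,0,0],0,0.1],
    [[0,0,0],0,0.2],
    [[0,0,0],0,0.2],
  ],
)

```text
clock: 14.9
ee_pos: [0.5008, -0.3479, 0.0273]
tcp_rot: [-1.688, 1.558, 3.041]
force: [0.3, -0.1, -0.5]
grip_width: 0.0525
```

send_rows(
  plan=[
    [[-15,0,0],0,0.2],
    [[-45,0,0],0,0.2],
    [[-80,0,0],0,0.2],
    [[-115,0,0],0,0.2],
    [[-150,0,0],0,0.2],
  ],
)

```text
clock: 15.4
ee_pos: [0.5028, -0.3481, 0.18]
tcp_rot: [-1.643, 1.559, 3.086]
force: [0.6, -0.4, 0.7]
grip_width: 0.0531
```

Run:
```python
from h import *
from plant import arm
go(.5826,.046,.18,6)
for n in ("scene","top"):
    d=arm.snapshot(n); np.savez(n+"9.npz",**d)
cv2.imwrite("pics/m3.png",load("scene9.npz")["pixels"])
```

```text
t15.40 tcp [ 0.5028 -0.3481  0.18  ] yaw 0.95 down [-0.012  0.001 -1.   ] j [-0.64  0.17  1.76 -0.01  1.23 -0.66] w 53.1 F [ 0.6 -0.4  0.7]
SHIFT [  -0.7   86.3 -392.7] dist 402.0 TURN -0.088
```

View pics/m3.png

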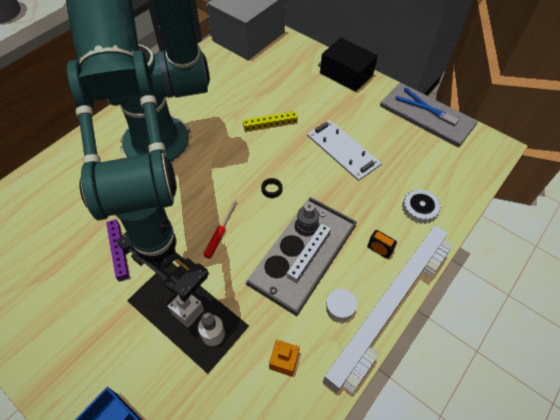

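The bottle (211,330) and gearbox (183,305) stand on the mat, and the motor is still at (308,217). Next is the motor.

send_rows(
  plan=[
    [[0,8,-40],0,0.2],
    [[0,18,-85],-0.04,0.2],
    [[0,28,-130],-0.08,0.2],
    [[0,38,-175],-0.08,0.2],
    [[0,48,-220],-0.08,0.2],
  ],
)

```text
clock: 16.0
ee_pos: [0.5504, -0.1283, 0.1841]
tcp_rot: [-0.472, 1.564, -1.946]
force: [1.3, 0.4, 0.1]
grip_width: 0.0528
```

Run:
```python
from h import *
go(.5826,.046,.16,6)
```

```text
t16.00 tcp [ 0.5504 -0.1283  0.1841] yaw 5.5 down [-0.002 -0.006 -1.   ] j [-0.27  0.07  1.86 -0.01  1.21 -0.36] w 52.8 F [1.3 0.4 0.1]
SHIFT [  23.    48.8 -170.5] dist 179.0 TURN -0.009
```

send_rows(
  plan=[
    [[0,13,-44],0,0.2],
    [[0,26,-88],0,0.2],
    [[0,39,-132],0,0.2],
    [[5,49,-165],-0.01,0.2],
    [[20,49,-170],-0.01,0.2],
  ],
)

```text
clock: 16.5
ee_pos: [0.5846, 0.0493, 0.1644]
tcp_rot: [0.169, 1.566, -1.292]
force: [0.5, 0.4, -0.6]
grip_width: 0.0528
```

Run:
```python
from h import *
go(.5826,.046,.04,6)
```

```text
t16.50 tcp [0.5846 0.0493 0.1644] yaw 6.32 down [ 0.001 -0.005 -1.   ] j [ 0.04  0.12  1.84 -0.01  1.18 -0.06] w 52.8 F [ 0.5  0.4 -0.6]
SHIFT [124.5  -2.4   2.4] dist 124.0 TURN 0.006
```

send_rows(
  plan=[
    [[25,-2,2],0,0.2],
    [[55,-2,2],0,0.2],
    [[80,-2,2],0,0.2],
    [[100,-2,2],0,0.2],
    [[100,-2,2],0,0.2],
  ],
)

```text
clock: 17.0
ee_pos: [0.5788, 0.0455, 0.0601]
tcp_rot: [-0.989, 1.562, -2.45]
force: [-0.3, -0.4, -1.1]
grip_width: 0.0534
```

Run:
```python
from h import *
from plant import arm
go(.5826,.046,.039,6)
d=arm.snapshot("scene"); np.savez("scene10.npz",**d)
c=d["pixels"][160:250,250:360];cv2.imwrite("pics/mo1.png",cv2.resize(c,None,fx=6,fy=6,interpolation=2))
```

```text
t17.00 tcp [0.5788 0.0455 0.0601] yaw 6.28 down [-0.007 -0.006 -1.   ] j [ 0.04  0.22  1.94 -0.01  0.99 -0.07] w 53.4 F [-0.3 -0.4 -1.1]
SHIFT [21.1  4.  -0.2] dist 21.0 TURN 0.005
```

View pics/mo1.png

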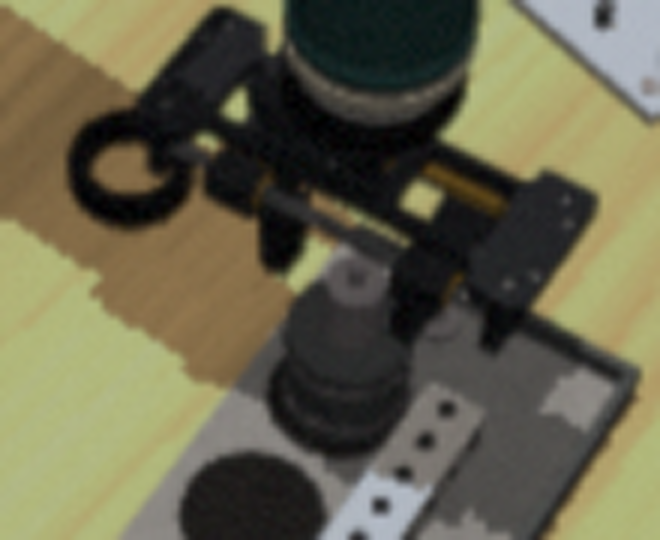

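The tips at (280,268) and (408,338) straddle the gearhead at (353,290). I descend and grip.

send_rows(
  plan=[
    [[8,4,0],0,0.2],
    [[15,4,0],0,0.2],
    [[20,4,0],0,0.2],
    [[20,4,0],0,0.2],
    [[20,4,0],0,0.1],
  ],
)

```text
clock: 17.55
ee_pos: [0.5846, 0.046, 0.0424]
tcp_rot: [-0.664, 1.564, -2.125]
force: [-0.1, 0.5, -0.6]
grip_width: 0.0489
```

send_rows(
  plan=[
    [[0,0,0],0,-0.1],
    [[0,0,0],0,-0.3],
    [[0,0,0],0,-0.6],
    [[0,0,0],0,-0.7],
    [[0,0,0],0,-0.7],
  ],
)

```text
clock: 18.05
ee_pos: [0.5839, 0.0459, 0.0426]
tcp_rot: [-0.798, 1.563, -2.259]
force: [-3.5, 0.1, 5.6]
grip_width: 0.0271
```

Run:
```python
from h import *
go(.5826,.046,.04,6)
```

```text
t18.05 tcp [0.5839 0.0459 0.0426] yaw 6.29 down [-0.005 -0.006 -1.   ] j [ 0.04  0.25  1.94 -0.01  0.96 -0.07] w 27.1 F [-3.5  0.1  5.6]
SHIFT [ 2.6 -1.3 -0.2] dist 3.0 TURN 0.005
```

send_rows(
  plan=[
    [[0,0,0],0,-0.7],
    [[0,0,0],0,-0.7],
    [[-10,0,0],0,-0.7],
    [[-30,0,0],0,-0.7],
    [[-60,0,0],0,-0.7],
  ],
)

```text
clock: 18.55
ee_pos: [0.5819, 0.0462, 0.1003]
tcp_rot: [-1.158, 1.559, -2.619]
force: [0.6, -0.3, -4.6]
grip_width: 0.0271
```

send_rows(
  plan=[
    [[-30,0,0],0,-0.7],
    [[-60,0,0],0,-0.7],
    [[-80,0,0],0,-0.7],
    [[-80,0,0],0,-0.7],
  ],
)

```text
clock: 18.95
ee_pos: [0.5856, 0.0469, 0.184]
tcp_rot: [-0.524, 1.565, -1.985]
force: [1.2, -0.0, -3.8]
grip_width: 0.0272
```

Run:
```python
from h import *
go(.41,-.348,.18,6.3)
```

```text
t18.95 tcp [0.5856 0.0469 0.184 ] yaw 6.28 down [-0.002 -0.005 -1.   ] j [ 0.04  0.11  1.81 -0.01  1.22 -0.07] w 27.2 F [ 1.2 -0.  -3.8]
SHIFT [   6.5 -217.7  373.3] dist 432.0 TURN -0.0
```

send_rows(
  plan=[
    [[0,-18,30],0,-0.7],
    [[0,-40,69],0,-0.7],
    [[0,-63,108],0,-0.7],
    [[0,-86,147],0,-0.7],
    [[0,-108,186],0,-0.7],
  ],
)

```text
clock: 19.45
ee_pos: [0.4966, -0.1507, 0.183]
tcp_rot: [-0.912, 1.564, -2.373]
force: [-0.1, -0.4, -4.2]
grip_width: 0.0269
```

Run:
```python
from h import *
go(.41,-.348,.18,6.3)
```

```text
t19.45 tcp [ 0.4966 -0.1507  0.183 ] yaw 6.32 down [-0.005 -0.005 -1.   ] j [-0.34 -0.02  1.95 -0.01  1.21 -0.45] w 26.9 F [-0.1 -0.4 -4.2]
SHIFT [   4.3 -107.8  186.5] dist 215.0 TURN 0.0
```

send_rows(
  plan=[
    [[0,-22,38],0,-0.7],
    [[0,-45,77],0,-0.7],
    [[0,-68,116],0,-0.7],
    [[0,-90,155],0,-0.7],
    [[0,-108,186],0,-0.7],
  ],
)

```text
clock: 19.95
ee_pos: [0.4077, -0.349, 0.1821]
tcp_rot: [-1.201, 1.563, -2.663]
force: [0.1, 0.8, -5.3]
grip_width: 0.0271
```

Run:
```python
from h import *
go(.41,-.348,.05,6.3)
```

```text
t19.95 tcp [ 0.4077 -0.349   0.1821] yaw 6.25 down [-0.007 -0.003 -1.   ] j [-0.75  0.02  1.92 -0.01  1.21 -0.86] w 27.1 F [ 0.1  0.8 -5.3]
SHIFT [132.1   3.3  -1.1] dist 132.0 TURN -0.001
```

send_rows(
  plan=[
    [[30,3,-1],0,-0.7],
    [[65,3,-1],0,-0.7],
    [[100,3,-1],0,-0.7],
    [[125,3,-1],0,-0.7],
    [[135,3,-1],0,-0.7],
  ],
)

```text
clock: 20.45
ee_pos: [0.4064, -0.3452, 0.042]
tcp_rot: [-1.866, 1.558, 2.955]
force: [-1.2, 0.4, -3.8]
grip_width: 0.0269
```

Run:
```python
from h import *
go(.41,-.348,.034,6.3)
```

```text
t20.45 tcp [ 0.4064 -0.3452  0.042 ] yaw 6.24 down [-0.013  0.002 -1.   ] j [-0.75  0.16  2.04 -0.01  0.95 -0.85] w 26.9 F [-1.2  0.4 -3.8]
SHIFT [7.9 3.4 3.2] dist 9.0 TURN -0.001
```

send_rows(
  plan=[
    [[3,3,2],0,-0.7],
    [[5,3,2],0,-0.7],
    [[6.5,3,2],0,-0.7],
    [[7.5,3,2],0,-0.7],
    [[7.5,3,2],0,-0.7],
  ],
)

```text
clock: 20.95
ee_pos: [0.4102, -0.3474, 0.0355]
tcp_rot: [-1.779, 1.559, 3.043]
force: [0.5, -0.2, -4.1]
grip_width: 0.0269
```

send_rows(
  plan=[
    [[1,0,0],0,-0.7],
    [[1.5,0,0],0,-0.7],
    [[1.5,0,0],0,-0.7],
  ],
)

```text
clock: 21.25
ee_pos: [0.4103, -0.3475, 0.0342]
tcp_rot: [-1.756, 1.56, 3.065]
force: [-0.6, 0.4, -4.4]
grip_width: 0.027
```

send_rows(
  plan=[
    [[1,0,0],0,-0.7],
    [[1.5,0,0],0,-0.7],
    [[1.5,0,0],0,-0.7],
  ],
)

```text
clock: 21.55
ee_pos: [0.4105, -0.3478, 0.0339]
tcp_rot: [-1.722, 1.56, 3.099]
force: [-2.5, 1.5, 5.8]
grip_width: 0.0271
```

send_rows(
  plan=[
    [[-0.5,0,0],0,-0.3],
    [[-0.5,0,0],0,0],
    [[-0.5,0,0],0,0.2],
    [[-0.5,0,0],0,0.2],
    [[-0.5,0,0],0,0.2],
  ],
)

```text
clock: 22.05
ee_pos: [0.4107, -0.3479, 0.0345]
tcp_rot: [-1.699, 1.56, 3.123]
force: [-0.7, 0.6, 0.1]
grip_width: 0.0529
```

send_rows(
  plan=[
    [[-15,0,0],0,0.2],
    [[-45,0,0],0,0.2],
    [[-80,0,0],0,0.2],
    [[-115,0,0],0,0.2],
    [[-145,0,0],0,0.2],
  ],
)

```text
clock: 22.55
ee_pos: [0.4127, -0.3484, 0.1828]
tcp_rot: [-1.495, 1.562, -2.957]
force: [-0.4, 0.0, -0.7]
grip_width: 0.053
```

Run:
```python
from h import *
from plant import arm
go(.643,-.0253,.15,6.1)
for n in ("scene","top"):
    d=arm.snapshot(n); np.savez(n+"11.npz",**d)
    X=pts(d)
    m=(np.hypot(X[...,0]-.643,X[...,1]+.025)<.11)&(X[...,2]>.036)&(X[...,2]<.05)
    k,lab,st,ce=cv2.connectedComponentsWithStats(m.astype(np.uint8));i=1+np.argmax(st[1:,4])
    c_=max(cv2.findContours((lab==i).astype(np.uint8),0,1)[0],key=len)
    print(n,"rail",st[i,4],cv2.minAreaRect((ray(d,c_[:,0,:],.042)[:,:2]*1000).astype(np.float32)))
cv2.imwrite("pics/m4.png",load("scene11.npz")["pixels"])
```

```text
t22.55 tcp [ 0.4127 -0.3484  0.1828] yaw 6.25 down [-0.009 -0.002 -1.   ] j [-0.74  0.03  1.91 -0.01  1.21 -0.85] w 53.0 F [-0.4  0.  -0.7]
SHIFT [  30.3  264.4 -296.1] dist 398.0 TURN 0.003
scene rail 701 ((645.4799194335938, -25.876296997070312), (31.315601348876953, 181.75941467285156), 6.0727128982543945)
top rail 723 ((640.5825805664062, -24.61640167236328), (32.21952819824219, 179.6721649169922), 6.165201187133789)
```

View pics/m4.png

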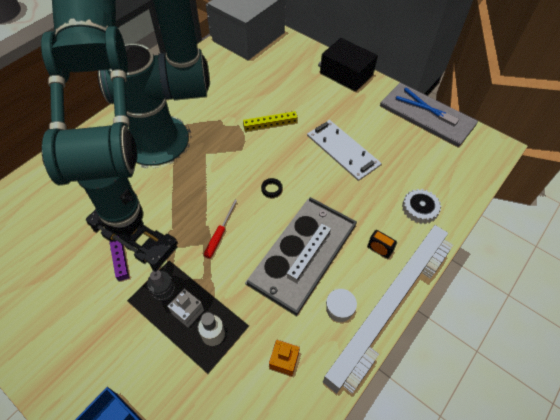

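All three stand on the mat: motor (160,283), gearbox (184,305), bottle (211,328). The rail is still in place and the three discs are free. On to the rail.

send_rows(
  plan=[
    [[0,30,-33],0,0.2],
    [[0,62,-69],0,0.2],
    [[0,94,-105],0,0.2],
    [[0,126,-141],0,0.2],
    [[0,158,-177],0,0.2],
  ],
)

```text
clock: 23.15
ee_pos: [0.5534, -0.1558, 0.1842]
tcp_rot: [-0.463, 1.563, -1.925]
force: [0.6, -0.0, 0.8]
grip_width: 0.053
```

Run:
```python
from h import *
go(.643,-.0253,.1,6.1)
```

```text
t23.15 tcp [ 0.5534 -0.1558  0.1842] yaw 6.23 down [-0.003 -0.007 -1.   ] j [-0.31  0.09  1.84 -0.01  1.21 -0.42] w 53.0 F [ 0.6 -0.   0.8]
SHIFT [  83.   103.5 -120.6] dist 179.0 TURN 0.002
```

send_rows(
  plan=[
    [[0,30,-35],0,0.2],
    [[0,62,-72],0,0.2],
    [[10,94,-108],0,0.2],
    [[45,103,-120],0,0.2],
    [[82,103,-120],0,0.2],
  ],
)

```text
clock: 23.65
ee_pos: [0.6449, -0.0231, 0.1011]
tcp_rot: [0.008, 1.564, -1.451]
force: [0.3, 0.6, -0.2]
grip_width: 0.0527
```

Run:
```python
from h import *
from plant import arm
go(.643,-.0253,.03,6.1)
```

```text
t23.65 tcp [ 0.6449 -0.0231  0.1011] yaw 6.44 down [ 0.001 -0.007 -1.   ] j [-0.07  0.28  1.77 -0.01  1.09 -0.18] w 52.7 F [ 0.3  0.6 -0.2]
SHIFT [71.1 -2.2  1.5] dist 71.0 TURN 0.006
```

send_rows(
  plan=[
    [[20,-2,2],0.006,0.2],
    [[45,-2,2],0.006,0.2],
    [[65,-2,2],0.006,0.2],
    [[75,-2,2],0.006,0.2],
    [[75,-2,2],0.006,0.2],
  ],
)

```text
clock: 24.15
ee_pos: [0.6412, -0.0257, 0.0238]
tcp_rot: [-0.602, 1.563, -2.066]
force: [0.2, 0.9, -0.3]
grip_width: 0.0532
```

Run:
```python
from h import *
from plant import arm
go(.643,-.0253,-.019,6.1)
d=arm.snapshot("scene"); np.savez("scene12.npz",**d)
c=d["pixels"][190:300,250:370];cv2.imwrite("pics/r1.png",cv2.resize(c,None,fx=5,fy=5,interpolation=2))
```

```text
t24.15 tcp [ 0.6412 -0.0257  0.0238] yaw 6.09 down [-0.004 -0.007 -1.   ] j [-0.07  0.36  1.83 -0.01  0.96 -0.18] w 53.2 F [ 0.2  0.9 -0.3]
SHIFT [42.8  2.  -0.4] dist 43.0 TURN -0.0
```

View pics/r1.png

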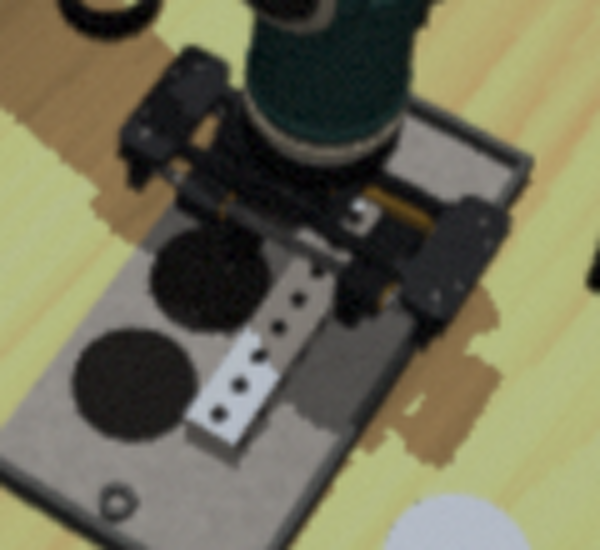

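The fingers straddle the rail's middle near crop (320,265). I descend further in steps.

send_rows(
  plan=[
    [[10,2,0],0,0.2],
    [[20,2,0],0,0.2],
    [[30,2,0],0,0.2],
    [[36,2,0],0,0.2],
    [[36,2,0],0,0.2],
  ],
)

```text
clock: 24.7
ee_pos: [0.6431, -0.0257, -0.0122]
tcp_rot: [-0.605, 1.563, -2.069]
force: [0.2, 1.2, -0.4]
grip_width: 0.0529
```

Run:
```python
from h import *
from plant import arm
go(.643,-.0253,-.019,6.1)
```

```text
t24.70 tcp [ 0.6431 -0.0257 -0.0122] yaw 6.09 down [-0.004 -0.007 -1.   ] j [-0.07  0.41  1.84 -0.01  0.9  -0.18] w 52.9 F [ 0.2  1.2 -0.4]
SHIFT [ 6.8 -0.1 -0.4] dist 7.0 TURN -0.0
```

send_rows(
  plan=[
    [[4,0,0],0,0.2],
    [[7,0,0],0,0.2],
    [[7,0,0],0,0.1],
    [[7,0,0],0,-0.1],
    [[7,0,0],0,-0.3],
  ],
)

```text
clock: 25.2
ee_pos: [0.6434, -0.0258, -0.0189]
tcp_rot: [-0.532, 1.564, -1.997]
force: [-0.5, 1.1, 0.4]
grip_width: 0.0345
```

send_rows(
  plan=[
    [[0,0,0],0,-0.5],
    [[0,0,0],0,-0.6],
    [[0,0,0],0,-0.6],
    [[0,0,0],0,-0.6],
  ],
)

```text
clock: 25.6
ee_pos: [0.6434, -0.0258, -0.0188]
tcp_rot: [-0.542, 1.563, -2.007]
force: [-0.2, 0.4, 1.4]
grip_width: 0.0297
```

Run:
```python
from h import *
from plant import arm
go(.643,-.0253,-.019,6.1)
```

```text
t25.60 tcp [ 0.6434 -0.0258 -0.0188] yaw 6.09 down [-0.003 -0.007 -1.   ] j [-0.07  0.42  1.84 -0.01  0.89 -0.18] w 29.7 F [-0.2  0.4  1.4]
SHIFT [ 0.2 -0.3 -0.5] dist 1.0 TURN -0.0
```

send_rows(
  plan=[
    [[-10,0,0],0,-0.6],
    [[-30,0,0],0,-0.6],
    [[-60,0,0],0,-0.6],
    [[-90,0,0],0,-0.6],
    [[-110,0,0],0,-0.6],
  ],
)

```text
clock: 26.1
ee_pos: [0.6448, -0.0251, 0.0941]
tcp_rot: [-0.133, 1.564, -1.598]
force: [0.4, -0.6, -1.2]
grip_width: 0.0298
```

Run:
```python
from h import *
from plant import arm
go(.498,.3535,.09,78)
```

```text
t26.10 tcp [ 0.6448 -0.0251  0.0941] yaw 6.09 down [-0.    -0.007 -1.   ] j [-0.07  0.29  1.77 -0.01  1.08 -0.18] w 29.8 F [ 0.4 -0.6 -1.2]
SHIFT [   1.6 -105.8 -392. ] dist 406.0 TURN -1.255
```

send_rows(
  plan=[
    [[0,-8,-30],-0.1,-0.6],
    [[0,-19,-70],-0.23,-0.6],
    [[0,-30,-112],-0.36,-0.6],
    [[0,-41,-154],-0.49,-0.6],
    [[0,-53,-196],-0.62,-0.6],
  ],
)

```text
clock: 26.6
ee_pos: [0.5706, 0.1656, 0.0933]
tcp_rot: [-0.674, 1.564, -1.514]
force: [0.6, 0.2, -2.0]
grip_width: 0.0297
```

Run:
```python
from h import *
from plant import arm
go(.498,.3535,.09,78)
```

```text
t26.60 tcp [0.5706 0.1656 0.0933] yaw 41.89 down [ 0.    -0.007 -1.   ] j [ 0.24  0.2   1.89 -0.01  1.05 -0.48] w 29.7 F [ 0.6  0.2 -2. ]
SHIFT [   2.1   71.5 -188.4] dist 201.0 TURN -0.63
```

send_rows(
  plan=[
    [[0,15,-40],-0.13,-0.6],
    [[0,30,-80],-0.26,-0.6],
    [[0,46,-122],-0.39,-0.6],
    [[0,60,-160],-0.52,-0.6],
    [[0,71,-188],-0.63,-0.6],
  ],
)

```text
clock: 27.1
ee_pos: [0.4965, 0.3552, 0.0925]
tcp_rot: [-1.313, 1.565, -1.517]
force: [1.4, 0.3, -1.3]
grip_width: 0.0302
```

Run:
```python
from h import *
from plant import arm
go(.498,.3535,.09,78)
for n in ("scene","top"):
    d=arm.snapshot(n); np.savez(n+"13.npz",**d)
    c=d["pixels"][90:210,270:410] if n=="scene" else d["pixels"][140:280,70:240]
    cv2.imwrite(f"pics/cz_{n}.png",cv2.resize(c,None,fx=4,fy=4,interpolation=2))
```

```text
t27.10 tcp [0.4965 0.3552 0.0925] yaw 78.35 down [ 0.    -0.006 -1.   ] j [ 0.58  0.23  1.85 -0.01  1.06 -0.78] w 30.2 F [ 1.4  0.3 -1.3]
SHIFT [ 2.5 -1.3  1.8] dist 3.0 TURN 0.006
```

View pics/cz_scene.png

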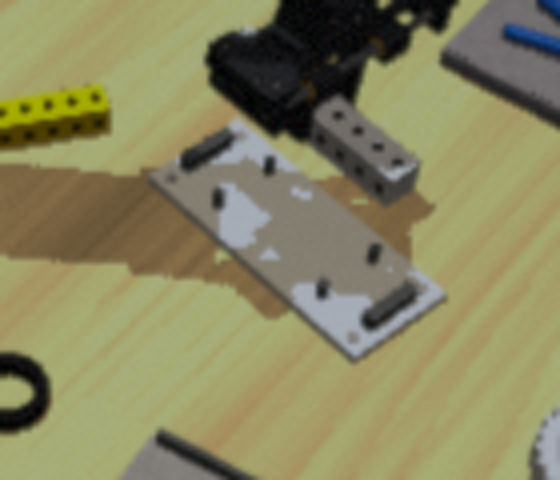

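View pics/cz_top.png

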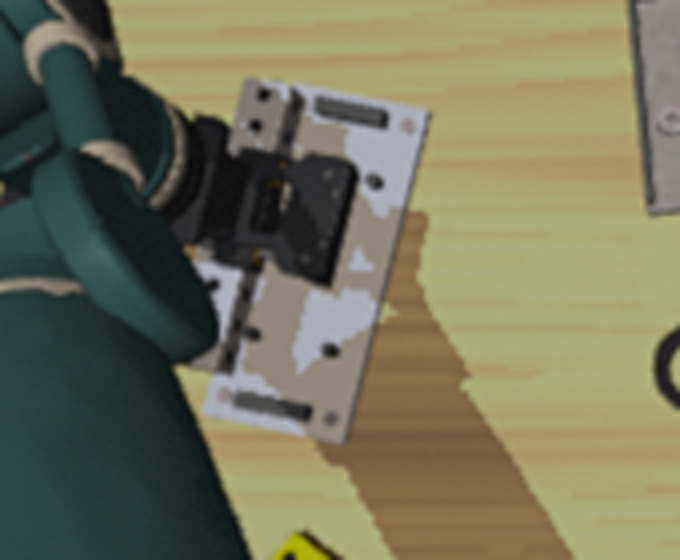

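The rail is held about 110 mm above the board, parallel to it. I lower to just above the pins and measure the rail against the pins there.

send_rows(
  plan=[
    [[15,-1,2],0.006,-0.6],
    [[35,-1,2],0.006,-0.6],
    [[55,-1,2],0.006,-0.6],
    [[72,-1,2],0.006,-0.6],
    [[76,-1,2],0.006,-0.6],
  ],
)

```text
clock: 27.7
ee_pos: [0.4962, 0.3517, 0.013]
tcp_rot: [-1.847, 1.561, -2.06]
force: [-0.3, 0.4, -2.2]
grip_width: 0.0298
```

send_rows(
  plan=[
    [[0,0,0],0,-0.6],
    [[0,0,0],0,-0.6],
  ],
)

```text
clock: 27.9
ee_pos: [0.4964, 0.3507, 0.0127]
tcp_rot: [-1.87, 1.56, -2.084]
force: [0.3, 0.0, -1.5]
grip_width: 0.0298
```

Run:
```python
from h import *
from plant import arm
go(.498,.3535,.014,78)
for n in ("scene","top"):
    d=arm.snapshot(n); np.savez(n+"14.npz",**d)
    c=d["pixels"][90:210,270:410] if n=="scene" else d["pixels"][140:280,70:240]
    cv2.imwrite(f"pics/cy_{n}.png",cv2.resize(c,None,fx=5 if n=="scene" else 4,fy=5 if n=="scene" else 4,interpolation=2))
```

```text
t27.90 tcp [0.4964 0.3507 0.0127] yaw 77.74 down [-0.005 -0.009 -1.   ] j [ 0.58  0.32  1.9  -0.01  0.93 -0.78] w 29.8 F [ 0.3  0.  -1.5]
SHIFT [-1.3  3.1  1. ] dist 3.0 TURN -0.005
```

View pics/cy_scene.png

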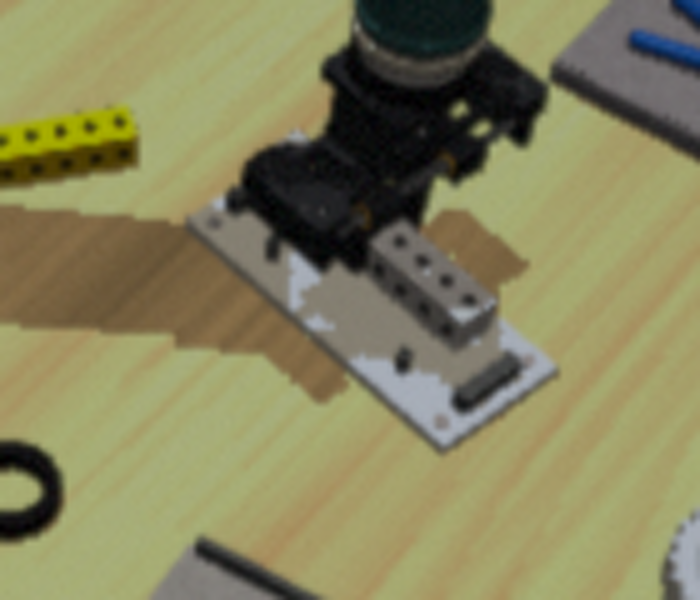

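View pics/cy_top.png

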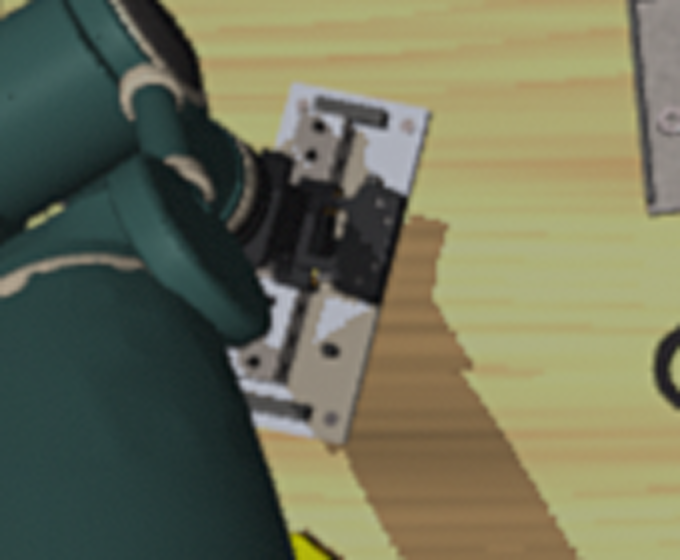

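Run:
```python
from h import *
a=np.deg2rad(-12.05);C=np.array([.4978,.3535]);ux=np.array([np.cos(a),np.sin(a)]);uy=np.array([-ux[1],ux[0]])
for n in("scene","top"):
    d=load(n+"14.npz");X=pts(d);im=d["pixels"]
    P=X[...,:2]-C;l=P@ux;w=P@uy
    m=(abs(l)<.12)&(abs(w)<.04)&(X[...,2]>.066)&(X[...,2]<.082)&(im.min(-1)>40)
    q=m&(l>.04)
    k,lab,st,ce=cv2.connectedComponentsWithStats(q.astype(np.uint8));i=1+np.argmax(st[1:,4]);q=lab==i
    c_=max(cv2.findContours(q.astype(np.uint8),0,1)[0],key=len)[:,0,:]
    Q=(ray(d,c_,.0737)[:,:2]-C);L=Q@ux*1000;W=Q@uy*1000
    print(n,q.sum(),"z",np.median(X[q][:,2]).round(4),"l",L.min().round(1),L.max().round(1))
    for lo in(45,55,65,75,85):
        s=(L>lo)&(L<lo+10)
        if s.sum()>2: print("  ",lo,W[s].min().round(1),W[s].max().round(1))
    q2=m&(l<-.03)
    if q2.sum()>10:
        print(n,"near end l",l[q2].min().round(4),"w",np.percentile(w[q2],[2,98]).round(4))
```

```text
scene 154 z 0.073 l 39.1 94.7
   45 -21.6 11.9
   55 -22.4 10.9
   65 -20.9 10.0
   75 -21.7 11.4
   85 -22.6 10.5
scene near end l -0.0884 w [-0.0046  0.0108]
top 187 z 0.074 l 41.9 87.3
   45 -19.9 10.8
   55 -20.4 12.2
   65 -19.5 12.5
   75 -20.0 12.0
   85 -19.3 10.9
top near end l -0.0923 w [-0.0178  0.0089]
```

Cameras place the rail about 4 mm off across the cradle, toward -y, and about 0 along it. I correct +4 mm across and lower.

send_rows(
  plan=[
    [[0,4,0.5],-0.005,-0.6],
    [[8,4,0.5],-0.005,-0.6],
    [[16,4,0.5],-0.005,-0.6],
    [[22,4,0.5],-0.005,-0.6],
    [[22,4,0.5],-0.005,-0.6],
  ],
)

```text
clock: 28.5
ee_pos: [0.4969, 0.3545, -0.0101]
tcp_rot: [-1.922, 1.559, -2.131]
force: [-0.1, 0.3, -2.4]
grip_width: 0.0298
```

Run:
```python
from h import *
from plant import arm
go(.498,.3545,-.018,78)
for n in ("scene",):
    d=arm.snapshot(n); np.savez(n+"15.npz",**d)
    c=d["pixels"][90:210,270:410]
    cv2.imwrite(f"pics/cx_{n}.png",cv2.resize(c,None,fx=5,fy=5,interpolation=2))
```

```text
t28.50 tcp [ 0.4969  0.3545 -0.0101] yaw 78.07 down [-0.006 -0.01  -1.   ] j [ 0.58  0.36  1.91 -0.01  0.89 -0.78] w 29.8 F [-0.1  0.3 -2.4]
SHIFT [7.9 0.3 1.1] dist 8.0 TURN 0.001
```

View pics/cx_scene.png

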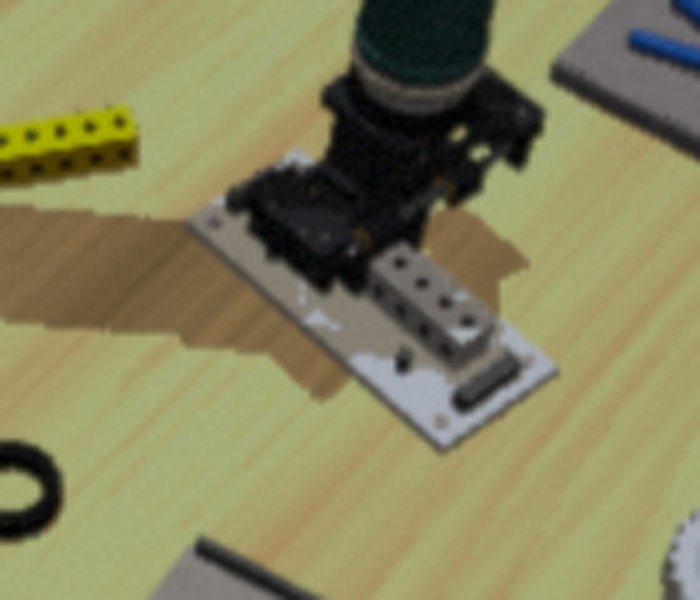

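The rail is now between the pins with no contact, the near pin at crop (403,358) clear of it. I lower to the board.

send_rows(
  plan=[
    [[3,0,0],0,-0.6],
    [[6,0,0],0,-0.6],
    [[8,0,0],0,-0.6],
    [[9,0,0],0,-0.6],
    [[9,0,0],0,-0.6],
  ],
)

```text
clock: 29.05
ee_pos: [0.4972, 0.3546, -0.0186]
tcp_rot: [-1.899, 1.56, -2.107]
force: [0.3, -0.7, -2.2]
grip_width: 0.0293
```

send_rows(
  plan=[
    [[1,0,0],0,-0.6],
    [[2,0,0],0,-0.6],
    [[2,0,0],0,-0.6],
  ],
)

```text
clock: 29.35
ee_pos: [0.4974, 0.3548, -0.0203]
tcp_rot: [-1.885, 1.56, -2.093]
force: [-0.7, 0.3, -1.7]
grip_width: 0.0296
```

send_rows(
  plan=[
    [[1,0,0],0,-0.6],
    [[2,0,0],0,-0.6],
    [[2,0,0],0,-0.6],
  ],
)

```text
clock: 29.65
ee_pos: [0.4974, 0.3548, -0.0207]
tcp_rot: [-1.887, 1.56, -2.096]
force: [-4.5, -2.5, 9.4]
grip_width: 0.03
```

send_rows(
  plan=[
    [[-0.7,0,0],0,-0.3],
    [[-0.7,0,0],0,-0.1],
    [[-0.7,0,0],0,0.1],
    [[-0.7,0,0],0,0.2],
    [[-0.7,0,0],0,0.2],
  ],
)

```text
clock: 30.15
ee_pos: [0.4974, 0.3548, -0.0202]
tcp_rot: [-1.894, 1.56, -2.102]
force: [0.5, 0.3, -0.0]
grip_width: 0.0528
```

send_rows(
  plan=[
    [[-15,0,0],0,0.2],
    [[-45,0,0],0,0.2],
    [[-85,0,0],0,0.2],
    [[-125,0,0],0,0.2],
    [[-165,0,0],0,0.2],
  ],
)

```text
clock: 30.65
ee_pos: [0.4982, 0.3563, 0.1474]
tcp_rot: [-1.861, 1.561, -2.069]
force: [0.4, -0.5, -0.3]
grip_width: 0.053
```

Run:
```python
from h import *
from plant import arm
go(.4107,-.3479,.18,6.25)
```

```text
t30.65 tcp [0.4982 0.3563 0.1474] yaw 78.06 down [-0.005 -0.009 -1.   ] j [ 0.58  0.19  1.79 -0.01  1.17 -0.78] w 53.0 F [ 0.4 -0.5 -0.3]
SHIFT [ -26.1 -707.3   60. ] dist 710.0 TURN 1.253
```

send_rows(
  plan=[
    [[-10,-40,-2],0.08,0.2],
    [[-26,-85,-4],0.16,0.2],
    [[-28,-132,-4],0.24,0.2],
    [[-28,-179,-4],0.32,0.2],
    [[-28,-226,-4],0.4,0.2],
  ],
)

```text
clock: 31.15
ee_pos: [0.4474, 0.1349, 0.1791]
tcp_rot: [-1.232, 1.562, -1.843]
force: [0.7, -1.0, 0.9]
grip_width: 0.0529
```

Run:
```python
from h import *
from plant import arm
go(.4107,-.3479,.18,6.25)
for n in ("scene","top"):
    d=arm.snapshot(n); np.savez(n+"16.npz",**d)
d=load("scene16.npz");c=d["pixels"][90:210,270:410]
cv2.imwrite("pics/cw.png",cv2.resize(c,None,fx=5,fy=5,interpolation=2))
a=np.deg2rad(-12.05);C=np.array([.4978,.3535]);ux=np.array([np.cos(a),np.sin(a)]);uy=np.array([-ux[1],ux[0]])
for n in("scene","top"):
    d=load(n+"16.npz");X=pts(d);im=d["pixels"]
    P=X[...,:2]-C;l=P@ux;w=P@uy
    m=(abs(l)<.12)&(abs(w)<.05)&(X[...,2]>.034)&(X[...,2]<.05)
    k,lab,st,ce=cv2.connectedComponentsWithStats(m.astype(np.uint8));i=1+np.argmax(st[1:,4])
    c_=max(cv2.findContours((lab==i).astype(np.uint8),0,1)[0],key=len)[:,0,:]
    Q=(ray(d,c_,.040)[:,:2]-C);q=np.c_[Q@ux,Q@uy]*1000
    print(n,st[i,4],"z",np.median(X[lab==i][:,2]),cv2.minAreaRect(q.astype(np.float32)))
```

```text
t31.15 tcp [0.4474 0.1349 0.1791] yaw 55.01 down [-0.002 -0.008 -1.   ] j [ 0.25 -0.12  2.05 -0.01  1.21 -0.71] w 52.9 F [ 0.7 -1.   0.9]
SHIFT [   3.2 -416.5  246.8] dist 484.0 TURN 0.851
scene 474 z 0.04004624878216752 ((2.1626052856445312, -1.5782814025878906), (36.685386657714844, 181.82302856445312), 89.86343383789062)
top 122 z 0.04037425766699959 ((-63.53807067871094, 11.233941078186035), (65.08158874511719, 18.725601196289062), 15.34292984008789)
```

View pics/cw.png

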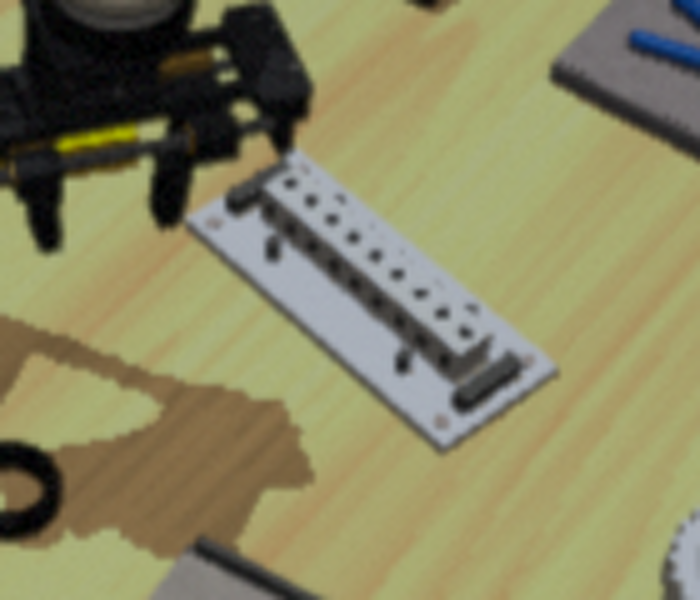

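The rail lies flat between the pins and stops: top at z 0.040, centred within about 2 mm, not turned. Now I bring the motor back.

send_rows(
  plan=[
    [[0,-40,24],0.12,0.2],
    [[0,-80,48],0.25,0.2],
    [[0,-120,71],0.38,0.2],
    [[0,-160,95],0.5,0.2],
    [[0,-200,119],0.62,0.2],
  ],
)

```text
clock: 31.75
ee_pos: [0.4289, -0.101, 0.1823]
tcp_rot: [-0.499, 1.56, -1.736]
force: [0.8, -0.3, 0.3]
grip_width: 0.053
```

Run:
```python
from h import *
go(.4107,-.3479,.18,6.25)
```

```text
t31.75 tcp [ 0.4289 -0.101   0.1823] yaw 19.09 down [-0.002 -0.01  -1.   ] j [-0.28 -0.18  2.1  -0.01  1.22 -0.61] w 53.0 F [ 0.8 -0.3  0.3]
SHIFT [  4.8 -98.  227.3] dist 248.0 TURN 0.224
```

send_rows(
  plan=[
    [[0,-18,42],0.08,0.2],
    [[0,-38,87],0.16,0.2],
    [[0,-58,133],0.22,0.2],
    [[0,-78,179],0.22,0.2],
    [[0,-97,225],0.22,0.2],
  ],
)

```text
clock: 32.25
ee_pos: [0.4113, -0.3471, 0.1859]
tcp_rot: [-0.116, 1.56, -1.573]
force: [0.5, -0.0, -0.2]
grip_width: 0.053
```

Run:
```python
from h import *
go(.4107,-.3479,.06,6.25)
```

```text
t32.25 tcp [ 0.4113 -0.3471  0.1859] yaw 6.52 down [-0.    -0.011 -1.   ] j [-0.74  0.01  1.92 -0.01  1.21 -0.85] w 53.0 F [ 0.5 -0.  -0.2]
SHIFT [125.9  -0.6  -0.7] dist 126.0 TURN 0.005
```

send_rows(
  plan=[
    [[25,0,-1],0.005,0.2],
    [[55,0,-1],0.005,0.2],
    [[85,0,-1],0.005,0.2],
    [[110,0,-1],0.005,0.2],
    [[118,0,-1],0.005,0.2],
  ],
)

```text
clock: 32.75
ee_pos: [0.4103, -0.3457, 0.0655]
tcp_rot: [-0.493, 1.563, -1.955]
force: [0.5, 0.1, 0.1]
grip_width: 0.0528
```

Run:
```python
from h import *
go(.4107,-.3479,.0345,6.25)
```

```text
t32.75 tcp [ 0.4103 -0.3457  0.0655] yaw 6.28 down [-0.003 -0.008 -1.   ] j [-0.74  0.13  2.03 -0.01  0.98 -0.85] w 52.8 F [0.5 0.1 0.1]
SHIFT [31.   0.3  2. ] dist 31.0 TURN 0.0
```

send_rows(
  plan=[
    [[10,0,2],0,0.2],
    [[20,0,2],0,0.2],
    [[27,0,2],0,0.2],
    [[31,0,2],0,0.2],
    [[31,0,2],0,0.2],
  ],
)

```text
clock: 33.25
ee_pos: [0.4104, -0.3478, 0.0343]
tcp_rot: [-0.532, 1.563, -1.993]
force: [-0.4, 1.0, -0.0]
grip_width: 0.0529
```

Run:
```python
from h import *
go(.4107,-.3479,.0345,6.25)
```

```text
t33.25 tcp [ 0.4104 -0.3478  0.0343] yaw 6.28 down [-0.003 -0.007 -1.   ] j [-0.74  0.17  2.05 -0.01  0.92 -0.85] w 52.9 F [-0.4  1.  -0. ]
SHIFT [-0.2  0.3  0.1] dist 0.0 TURN 0.001
```

send_rows(
  plan=[
    [[0,0,0],0,0],
    [[0,0,0],0,-0.2],
    [[0,0,0],0,-0.4],
    [[0,0,0],0,-0.7],
    [[0,0,0],0,-0.7],
  ],
)

```text
clock: 33.75
ee_pos: [0.4102, -0.3481, 0.0347]
tcp_rot: [-0.544, 1.562, -2.005]
force: [-2.9, -1.8, 2.7]
grip_width: 0.0272
```

send_rows(
  plan=[
    [[0,0,0],0,-0.7],
    [[0,0,0],0,-0.7],
    [[-10,0,0],0,-0.7],
    [[-30,0,0],0,-0.7],
    [[-60,0,0],0,-0.7],
  ],
)

```text
clock: 34.25
ee_pos: [0.4084, -0.3454, 0.0926]
tcp_rot: [-1.308, 1.562, -2.769]
force: [0.1, 0.5, -5.1]
grip_width: 0.027
```

send_rows(
  plan=[
    [[-30,0,0],0,-0.7],
    [[-65,0,0],0,-0.7],
    [[-90,0,0],0,-0.7],
    [[-90,0,0],0,-0.7],
  ],
)

```text
clock: 34.65
ee_pos: [0.4114, -0.3469, 0.187]
tcp_rot: [-0.337, 1.562, -1.798]
force: [0.4, -0.1, -4.8]
grip_width: 0.0273
```

Run:
```python
from h import *
go(.5839,.0459,.18,6.29)
```

```text
t34.65 tcp [ 0.4114 -0.3469  0.187 ] yaw 6.29 down [-0.002 -0.008 -1.   ] j [-0.74  0.01  1.91 -0.01  1.21 -0.85] w 27.3 F [ 0.4 -0.1 -4.8]
SHIFT [   3.4  214.5 -371.5] dist 429.0 TURN 0.0
```

send_rows(
  plan=[
    [[0,17,-30],0,-0.7],
    [[0,40,-69],0,-0.7],
    [[0,62,-108],0,-0.7],
    [[0,85,-147],0,-0.7],
    [[0,107,-186],0,-0.7],
  ],
)

```text
clock: 35.15
ee_pos: [0.4964, -0.148, 0.1825]
tcp_rot: [-0.744, 1.562, -2.205]
force: [0.8, -0.2, -4.2]
grip_width: 0.0275
```

Run:
```python
from h import *
go(.5839,.0459,.18,6.29)
```

```text
t35.15 tcp [ 0.4964 -0.148   0.1825] yaw 6.27 down [-0.005 -0.007 -1.   ] j [-0.33 -0.02  1.95 -0.01  1.21 -0.44] w 27.5 F [ 0.8 -0.2 -4.2]
SHIFT [   0.7  108.2 -183.2] dist 213.0 TURN -0.0
```

send_rows(
  plan=[
    [[0,23,-39],0,-0.7],
    [[0,46,-78],0,-0.7],
    [[0,69,-117],0,-0.7],
    [[0,92,-155],0,-0.7],
    [[0,108,-183],0,-0.7],
  ],
)

```text
clock: 35.65
ee_pos: [0.583, 0.0486, 0.1778]
tcp_rot: [-1.062, 1.56, -2.522]
force: [0.3, -0.0, -4.9]
grip_width: 0.0273
```

Run:
```python
from h import *
go(.5839,.0459,.06,6.29)
```

```text
t35.65 tcp [0.583  0.0486 0.1778] yaw 6.35 down [-0.009 -0.006 -1.   ] j [ 0.04  0.12  1.82 -0.01  1.21 -0.06] w 27.3 F [ 0.3 -0.  -4.9]
SHIFT [117.8   1.7   2.2] dist 118.0 TURN 0.001
```

send_rows(
  plan=[
    [[25,2,2],0,-0.7],
    [[55,2,2],0,-0.7],
    [[85,2,2],0,-0.7],
    [[108,2,2],0,-0.7],
    [[116,2,2],0,-0.7],
  ],
)

```text
clock: 36.15
ee_pos: [0.5793, 0.0462, 0.056]
tcp_rot: [-1.35, 1.551, -2.809]
force: [-0.5, -0.9, -5.5]
grip_width: 0.0274
```

Run:
```python
from h import *
from plant import arm
go(.5839,.0459,.0435,6.29)
d=arm.snapshot("scene"); np.savez("scene17.npz",**d)
c=d["pixels"][160:250,250:360];cv2.imwrite("pics/mo2.png",cv2.resize(c,None,fx=6,fy=6,interpolation=2))
```

```text
t36.15 tcp [0.5793 0.0462 0.056 ] yaw 6.37 down [-0.019 -0.006 -1.   ] j [ 0.04  0.23  1.93 -0.01  1.   -0.07] w 27.4 F [-0.5 -0.9 -5.5]
SHIFT [12.4  4.8  0.7] dist 13.0 TURN 0.001
```

View pics/mo2.png

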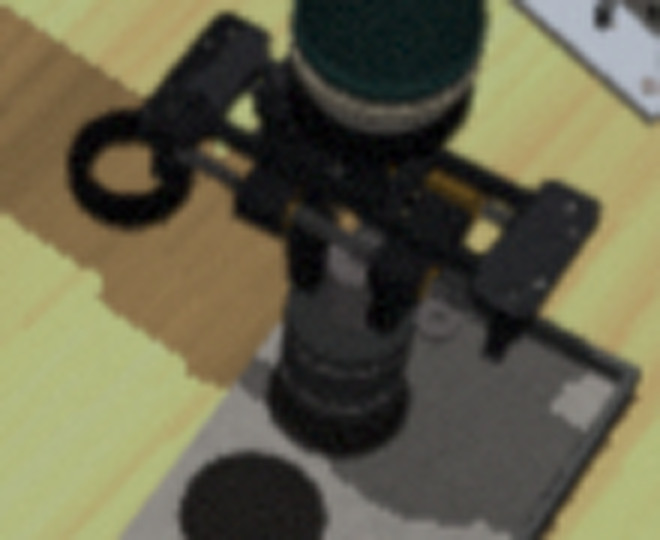

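send_rows(
  plan=[
    [[4,5,1],0,-0.7],
    [[8,5,1],0,-0.7],
    [[10,5,1],0,-0.7],
    [[11.5,5,1],0,-0.7],
    [[12,5,1],0,-0.7],
  ],
)

```text
clock: 36.7
ee_pos: [0.5852, 0.0455, 0.0449]
tcp_rot: [-1.314, 1.553, -2.774]
force: [-0.3, 0.7, -4.3]
grip_width: 0.0273
```

send_rows(
  plan=[
    [[0.5,0,0],0,-0.7],
    [[1,0,0],0,-0.7],
    [[1,0,0],0,-0.7],
  ],
)

```text
clock: 37.0
ee_pos: [0.5854, 0.0456, 0.0442]
tcp_rot: [-1.306, 1.554, -2.766]
force: [0.4, -0.3, -4.2]
grip_width: 0.0274
```

Run:
```python
from h import *
go(.5839,.0459,.0426,6.29)
```

```text
t37.00 tcp [0.5854 0.0456 0.0442] yaw 6.35 down [-0.016 -0.006 -1.   ] j [ 0.04  0.25  1.92 -0.01  0.98 -0.07] w 27.4 F [ 0.4 -0.3 -4.2]
SHIFT [ 1.6 -1.4 -0.5] dist 2.0 TURN 0.001
```

send_rows(
  plan=[
    [[1,-1,0],0,-0.7],
    [[2,-1,0],0,-0.7],
    [[2,-1,0],0,-0.7],
  ],
)

```text
clock: 37.3
ee_pos: [0.5853, 0.0456, 0.044]
tcp_rot: [-1.278, 1.555, -2.737]
force: [-2.7, 0.9, 4.5]
grip_width: 0.0273
```

send_rows(
  plan=[
    [[0.7,0,0],0,-0.7],
    [[1,0,0],0,-0.7],
    [[1,0,0],0,-0.7],
  ],
)

```text
clock: 37.6
ee_pos: [0.5854, 0.0457, 0.044]
tcp_rot: [-1.277, 1.555, -2.737]
force: [-3.5, 0.9, 6.8]
grip_width: 0.0268
```

send_rows(
  plan=[
    [[-0.7,0,0],0,-0.3],
    [[-0.7,0,0],0,0],
    [[-0.7,0,0],0,0.2],
    [[-0.7,0,0],0,0.2],
    [[-0.7,0,0],0,0.2],
  ],
)

```text
clock: 38.1
ee_pos: [0.5856, 0.0457, 0.0447]
tcp_rot: [-1.268, 1.556, -2.727]
force: [0.7, 0.6, 0.5]
grip_width: 0.0527
```

send_rows(
  plan=[
    [[-15,0,0],0,0.2],
    [[-45,0,0],0,0.2],
    [[-80,0,0],0,0.2],
    [[-115,0,0],0,0.2],
    [[-140,0,0],0,0.2],
  ],
)

```text
clock: 38.6
ee_pos: [0.5889, 0.0465, 0.1888]
tcp_rot: [-1.13, 1.56, -2.59]
force: [0.8, 0.4, 0.3]
grip_width: 0.0529
```

Run:
```python
from h import *
go(.5008,-.3479,.18,0.95)
```

```text
t38.60 tcp [0.5889 0.0465 0.1888] yaw 6.35 down [-0.01  -0.006 -1.   ] j [ 0.04  0.12  1.8  -0.01  1.24 -0.07] w 52.9 F [0.8 0.4 0.3]
SHIFT [  12.  -131.   382.2] dist 404.0 TURN 0.094
```

Next, the gearbox from the mat.

send_rows(
  plan=[
    [[0,-15,43],0.05,0.2],
    [[0,-31,89],0.09,0.2],
    [[0,-47,135],0.09,0.2],
    [[0,-63,181],0.09,0.2],
    [[0,-79,227],0.09,0.2],
  ],
)

```text
clock: 39.1
ee_pos: [0.5352, -0.1896, 0.1924]
tcp_rot: [-0.866, 1.561, -2.416]
force: [0.7, -0.2, -0.1]
grip_width: 0.0528
```

Run:
```python
from h import *
go(.5008,-.3479,.16,0.95)
```

```text
t39.10 tcp [ 0.5352 -0.1896  0.1924] yaw 1.22 down [-0.007 -0.007 -1.   ] j [-0.38  0.07  1.84 -0.01  1.23 -0.4 ] w 52.8 F [ 0.7 -0.2 -0.1]
SHIFT [ 33.7 -37.5 157.4] dist 165.0 TURN 0.005
```

send_rows(
  plan=[
    [[0,-10,42],0,0.2],
    [[0,-20,85],0.005,0.2],
    [[0,-31,128],0.005,0.2],
    [[10,-37,157],0.005,0.2],
    [[33,-37,157],0.005,0.2],
  ],
)

```text
clock: 39.6
ee_pos: [0.5023, -0.3531, 0.1645]
tcp_rot: [-0.177, 1.558, -1.736]
force: [0.8, -0.3, 0.2]
grip_width: 0.0527
```

Run:
```python
from h import *
go(.5008,-.3479,.055,0.95)
```

```text
t39.60 tcp [ 0.5023 -0.3531  0.1645] yaw 0.7 down [-0.002 -0.012 -1.   ] j [-0.65  0.17  1.78 -0.01  1.18 -0.65] w 52.7 F [ 0.8 -0.3  0.2]
SHIFT [109.4  -1.2  -6.5] dist 110.0 TURN -0.004
```

send_rows(
  plan=[
    [[25,-1,-6],-0.004,0.2],
    [[55,-1,-6],-0.004,0.2],
    [[80,-1,-6],-0.004,0.2],
    [[100,-1,-6],-0.004,0.2],
    [[106,-1,-6],-0.004,0.2],
  ],
)

```text
clock: 40.1
ee_pos: [0.4996, -0.3475, 0.0567]
tcp_rot: [-0.47, 1.559, -2.025]
force: [-0.0, 0.3, 0.0]
grip_width: 0.0531
```

Run:
```python
from h import *
go(.5008,-.3479,.028,0.95)
```

```text
t40.10 tcp [ 0.4996 -0.3475  0.0567] yaw 0.92 down [-0.005 -0.01  -1.   ] j [-0.64  0.27  1.88 -0.01  0.99 -0.65] w 53.1 F [-0.   0.3  0. ]
SHIFT [28.7  1.4  0.1] dist 29.0 TURN -0.0
```

send_rows(
  plan=[
    [[9,1,0],0,0.2],
    [[18,1,0],0,0.2],
    [[25,1,0],0,0.2],
    [[28,1,0],0,0.2],
    [[28,1,0],0,0.2],
  ],
)

```text
clock: 40.6
ee_pos: [0.5003, -0.3476, 0.0284]
tcp_rot: [-0.507, 1.56, -2.061]
force: [0.8, 0.4, 0.3]
grip_width: 0.0529
```

send_rows(
  plan=[
    [[0,0,0],0,0],
    [[0,0,0],0,-0.2],
    [[0,0,0],0,-0.4],
    [[0,0,0],0,-0.8],
    [[0,0,0],0,-0.8],
  ],
)

```text
clock: 41.1
ee_pos: [0.5004, -0.3477, 0.0288]
tcp_rot: [-0.478, 1.559, -2.032]
force: [-1.1, 0.5, 1.5]
grip_width: 0.0235
```

send_rows(
  plan=[
    [[0,0,0],0,-0.8],
    [[0,0,0],0,-0.8],
    [[-10,0,0],0,-0.8],
    [[-30,0,0],0,-0.8],
    [[-60,0,0],0,-0.8],
  ],
)

```text
clock: 41.6
ee_pos: [0.4983, -0.3454, 0.0865]
tcp_rot: [-1.052, 1.559, -2.606]
force: [0.6, -0.4, -3.7]
grip_width: 0.024
```

send_rows(
  plan=[
    [[-30,0,0],0,-0.8],
    [[-65,0,0],0,-0.8],
    [[-95,0,0],0,-0.8],
    [[-95,0,0],0,-0.8],
  ],
)

```text
clock: 42.0
ee_pos: [0.5021, -0.3467, 0.187]
tcp_rot: [-0.256, 1.559, -1.811]
force: [2.0, 0.4, -3.8]
grip_width: 0.0236
```

Run:
```python
from h import *
go(.5899,-.0358,.18,0.99)
```

```text
t42.00 tcp [ 0.5021 -0.3467  0.187 ] yaw 0.93 down [-0.003 -0.012 -1.   ] j [-0.64  0.15  1.77 -0.01  1.22 -0.65] w 23.6 F [ 2.   0.4 -3.8]
SHIFT [   3.2   92.9 -309.5] dist 323.0 TURN -0.001
```

send_rows(
  plan=[
    [[0,9,-30],0,-0.8],
    [[0,22,-72],0,-0.8],
    [[0,35,-115],0,-0.8],
    [[0,48,-158],0,-0.8],
    [[0,61,-201],0,-0.8],
  ],
)

```text
clock: 42.5
ee_pos: [0.5584, -0.1427, 0.1817]
tcp_rot: [-0.564, 1.558, -2.119]
force: [0.1, -0.6, -4.5]
grip_width: 0.0232
```

Run:
```python
from h import *
go(.5899,-.0358,.16,0.99)
```

```text
t42.50 tcp [ 0.5584 -0.1427  0.1817] yaw 0.89 down [-0.006 -0.011 -1.   ] j [-0.29  0.09  1.84 -0.01  1.21 -0.3 ] w 23.2 F [ 0.1 -0.6 -4.5]
SHIFT [  20.4   33.4 -106.6] dist 114.0 TURN -0.002
```

send_rows(
  plan=[
    [[0,12,-40],0,-0.8],
    [[0,24,-77],0,-0.8],
    [[0,33,-100],0,-0.8],
    [[10,33,-106],0,-0.8],
    [[20,33,-106],0,-0.8],
  ],
)

```text
clock: 43.0
ee_pos: [0.5882, -0.0355, 0.1579]
tcp_rot: [-0.747, 1.556, -2.3]
force: [-0.7, -0.7, -4.3]
grip_width: 0.0237
```

Run:
```python
from h import *
go(.5899,-.0358,.05,0.99)
```

```text
t43.00 tcp [ 0.5882 -0.0355  0.1579] yaw 1.01 down [-0.01  -0.011 -1.   ] j [-0.1   0.14  1.83 -0.01  1.18 -0.11] w 23.7 F [-0.7 -0.7 -4.3]
SHIFT [107.8   2.7  -0.8] dist 108.0 TURN 0.0
```

send_rows(
  plan=[
    [[25,2,-1],0,-0.8],
    [[55,2,-1],0,-0.8],
    [[82,2,-1],0,-0.8],
    [[102,2,-1],0,-0.8],
    [[107,2,-1],0,-0.8],
  ],
)

```text
clock: 43.5
ee_pos: [0.5845, -0.037, 0.0458]
tcp_rot: [-1.072, 1.55, -2.627]
force: [-0.7, -0.6, -5.1]
grip_width: 0.0238
```

Run:
```python
from h import *
go(.5899,-.0358,.038,0.99)
```

```text
t43.50 tcp [ 0.5845 -0.037   0.0458] yaw 0.92 down [-0.019 -0.01  -1.   ] j [-0.1   0.25  1.93 -0.01  0.98 -0.11] w 23.8 F [-0.7 -0.6 -5.1]
SHIFT [ 7.7  5.6 -1.2] dist 10.0 TURN -0.001
```

send_rows(
  plan=[
    [[2,6,-1],0,-0.8],
    [[5,6,-1],0,-0.8],
    [[7,6,-1],0,-0.8],
    [[7,6,-1],0,-0.8],
  ],
)

```text
clock: 43.9
ee_pos: [0.5909, -0.0361, 0.0393]
tcp_rot: [-1.039, 1.55, -2.594]
force: [-0.1, 0.4, -3.2]
grip_width: 0.0236
```

send_rows(
  plan=[
    [[1,0,0],0,-0.8],
    [[1.5,0,0],0,-0.8],
    [[1.5,0,0],0,-0.8],
  ],
)

```text
clock: 44.2
ee_pos: [0.5915, -0.0361, 0.0385]
tcp_rot: [-0.989, 1.552, -2.544]
force: [0.6, -0.6, -2.7]
grip_width: 0.0235
```

Run:
```python
from h import *
go(.5899,-.0358,.036,0.99)
```

```text
t44.20 tcp [ 0.5915 -0.0361  0.0385] yaw 0.93 down [-0.016 -0.011 -1.   ] j [-0.1   0.27  1.92 -0.01  0.97 -0.1 ] w 23.5 F [ 0.6 -0.6 -2.7]
SHIFT [ 2.6 -1.6 -0.4] dist 3.0 TURN -0.001
```

send_rows(
  plan=[
    [[1,-1,0],0,-0.8],
    [[1.5,-1,0],0,-0.8],
    [[1.5,-1,0],0,-0.8],
  ],
)

```text
clock: 44.5
ee_pos: [0.5915, -0.0364, 0.0383]
tcp_rot: [-0.914, 1.553, -2.469]
force: [-2.0, -1.7, 3.9]
grip_width: 0.0238
```

Contact; release and rise.

send_rows(
  plan=[
    [[-0.3,0,0],0,-0.5],
    [[-0.3,0,0],0,-0.2],
    [[-0.3,0,0],0,0.1],
    [[-0.3,0,0],0,0.2],
    [[-0.3,0,0],0,0.2],
  ],
)

```text
clock: 45.0
ee_pos: [0.5915, -0.0364, 0.0386]
tcp_rot: [-0.911, 1.553, -2.465]
force: [0.7, -0.1, 0.2]
grip_width: 0.0525
```

send_rows(
  plan=[
    [[-15,0,0],0,0.2],
    [[-45,0,0],0,0.2],
    [[-80,0,0],0,0.2],
    [[-115,0,0],0,0.2],
    [[-140,0,0],0,0.2],
  ],
)

```text
clock: 45.5
ee_pos: [0.5948, -0.0349, 0.1828]
tcp_rot: [-0.712, 1.556, -2.267]
force: [1.2, 0.5, -0.1]
grip_width: 0.053
```

Run:
```python
from h import *
go(.5907,-.348,.18,6.15)
```

```text
t45.50 tcp [ 0.5948 -0.0349  0.1828] yaw 0.93 down [-0.01  -0.012 -1.   ] j [-0.09  0.13  1.79 -0.01  1.22 -0.1 ] w 53.0 F [ 1.2  0.5 -0.1]
SHIFT [  6.5  -9.2 313. ] dist 313.0 TURN -0.091
```

send_rows(
  plan=[
    [[0,-1,43],-0.05,0.2],
    [[0,-3,88],-0.09,0.2],
    [[0,-4,134],-0.09,0.2],
    [[0,-6,180],-0.09,0.2],
    [[0,-7,226],-0.09,0.2],
  ],
)

```text
clock: 46.0
ee_pos: [0.5916, -0.2627, 0.1872]
tcp_rot: [-0.691, 1.556, -2.155]
force: [0.3, 0.8, -0.1]
grip_width: 0.0529
```

Run:
```python
from h import *
go(.5907,-.348,.16,6.15)
```

```text
t46.00 tcp [ 0.5916 -0.2627  0.1872] yaw 6.1 down [-0.008 -0.012 -1.   ] j [-0.45  0.22  1.68 -0.02  1.24 -0.55] w 52.9 F [ 0.3  0.8 -0.1]
SHIFT [28.2 -9.7 84.4] dist 90.0 TURN -0.001
```

send_rows(
  plan=[
    [[0,-5,42],0,0.2],
    [[0,-10,80],0,0.2],
    [[10,-10,84],0,0.2],
    [[28,-10,84],0,0.2],
    [[50,-10,84],0,0.2],
  ],
)

```text
clock: 46.5
ee_pos: [0.5909, -0.3482, 0.1394]
tcp_rot: [-0.517, 1.557, -1.982]
force: [1.3, -0.1, -0.6]
grip_width: 0.0524
```

Run:
```python
from h import *
from plant import arm
go(.5907,-.348,.065,6.15)
d=arm.snapshot("scene"); np.savez("scene18.npz",**d)
cv2.imwrite("pics/m5.png",d["pixels"])
```

```text
t46.50 tcp [ 0.5909 -0.3482  0.1394] yaw 6.05 down [-0.006 -0.013 -1.   ] j [-0.56  0.32  1.64 -0.02  1.17 -0.66] w 52.4 F [ 1.3 -0.1 -0.6]
SHIFT [74.4  0.3 -1.1] dist 74.0 TURN -0.002
```

View pics/m5.png

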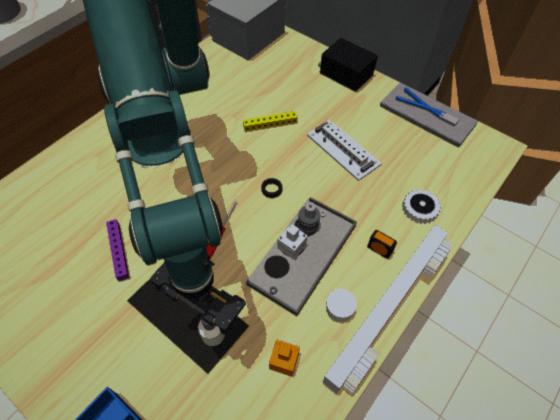

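The motor (309,214) and gearbox (293,237) are back in the rack, and the rail is in the cradle at (345,145). Next is the bottle.

send_rows(
  plan=[
    [[20,0,-1],0,0.2],
    [[45,0,-1],0,0.2],
    [[65,0,-1],0,0.2],
    [[74,0,-1],0,0.2],
    [[74,0,-1],0,0.2],
  ],
)

```text
clock: 47.05
ee_pos: [0.5863, -0.3445, 0.0587]
tcp_rot: [-1.24, 1.554, -2.704]
force: [-0.2, 0.4, -0.6]
grip_width: 0.0528
```

Run:
```python
from h import *
go(.5907,-.348,.0418,6.15)
```

```text
t47.05 tcp [ 0.5863 -0.3445  0.0587] yaw 6.12 down [-0.015 -0.007 -1.   ] j [-0.56  0.39  1.71 -0.02  1.05 -0.66] w 52.8 F [-0.2  0.4 -0.6]
SHIFT [16.8  4.3  3.9] dist 18.0 TURN -0.0
```

send_rows(
  plan=[
    [[2,4,4],0,0.2],
    [[8,4,4],0,0.2],
    [[14,4,4],0,0.2],
    [[17,4,4],0,0.2],
    [[17,4,4],0,0.2],
  ],
)

```text
clock: 47.55
ee_pos: [0.5899, -0.3478, 0.0409]
tcp_rot: [-1.304, 1.554, -2.768]
force: [-0.1, -0.8, -0.4]
grip_width: 0.0533
```

send_rows(
  plan=[
    [[0,0,0],0,0],
    [[0,0,0],0,-0.2],
    [[0,0,0],0,-0.4],
    [[0,0,0],0,-0.7],
    [[0,0,0],0,-0.7],
  ],
)

```text
clock: 48.05
ee_pos: [0.5899, -0.348, 0.0411]
tcp_rot: [-1.292, 1.554, -2.756]
force: [-0.7, 0.5, 1.5]
grip_width: 0.0291
```

send_rows(
  plan=[
    [[0,0,0],0,-0.7],
    [[0,0,0],0,-0.7],
    [[-10,0,0],0,-0.7],
    [[-30,0,0],0,-0.7],
    [[-60,0,0],0,-0.7],
  ],
)

```text
clock: 48.55
ee_pos: [0.5888, -0.3462, 0.099]
tcp_rot: [-1.524, 1.55, -2.988]
force: [0.1, -0.6, -3.1]
grip_width: 0.0288
```

send_rows(
  plan=[
    [[-30,0,0],0,-0.7],
    [[-65,0,0],0,-0.7],
    [[-85,0,0],0,-0.7],
    [[-85,0,0],0,-0.7],
  ],
)

```text
clock: 48.95
ee_pos: [0.5929, -0.3472, 0.189]
tcp_rot: [-1.197, 1.555, -2.661]
force: [1.2, -0.7, -2.5]
grip_width: 0.0292
```

Run:
```python
from h import *
go(.5988,-.1039,.18,6.16)
```

```text
t48.95 tcp [ 0.5929 -0.3472  0.189 ] yaw 6.12 down [-0.014 -0.007 -1.   ] j [-0.56  0.3   1.58 -0.01  1.27 -0.66] w 29.2 F [ 1.2 -0.7 -2.5]
SHIFT [   7.1   31.9 -241.4] dist 244.0 TURN -0.001
```

send_rows(
  plan=[
    [[0,4,-30],0,-0.7],
    [[0,10,-75],0,-0.7],
    [[0,16,-120],0,-0.7],
    [[0,22,-165],0,-0.7],
    [[0,27,-208],0,-0.7],
  ],
)

```text
clock: 49.45
ee_pos: [0.5961, -0.1354, 0.1851]
tcp_rot: [-1.331, 1.552, -2.796]
force: [-0.1, 1.4, -3.1]
grip_width: 0.0295
```

Run:
```python
from h import *
go(.5988,-.1039,.13,6.16)
```

```text
t49.45 tcp [ 0.5961 -0.1354  0.1851] yaw 6.11 down [-0.017 -0.006 -1.   ] j [-0.26  0.17  1.75 -0.01  1.24 -0.36] w 29.5 F [-0.1  1.4 -3.1]
SHIFT [ 54.8   7.1 -31.2] dist 63.0 TURN -0.001
```

send_rows(
  plan=[
    [[0,5,-20],0,-0.7],
    [[5,7,-31],0,-0.7],
    [[20,7,-31],0,-0.7],
    [[40,7,-31],0,-0.7],
    [[55,7,-31],0,-0.7],
  ],
)

```text
clock: 49.95
ee_pos: [0.5973, -0.1054, 0.1268]
tcp_rot: [-1.372, 1.549, -2.837]
force: [-0.4, -0.6, -3.0]
grip_width: 0.029
```

Run:
```python
from h import *
go(.5988,-.1039,.06,6.16)
```

```text
t49.95 tcp [ 0.5973 -0.1054  0.1268] yaw 6.05 down [-0.02  -0.006 -1.   ] j [-0.21  0.2   1.82 -0.01  1.14 -0.31] w 29.0 F [-0.4 -0.6 -3. ]
SHIFT [66.7  3.1 -1.6] dist 67.0 TURN -0.002
```

send_rows(
  plan=[
    [[15,3,-1],0,-0.7],
    [[35,3,-1],0,-0.7],
    [[53,3,-1],0,-0.7],
    [[64,3,-1],0,-0.7],
    [[66,3,-1],0,-0.7],
  ],
)

```text
clock: 50.45
ee_pos: [0.5971, -0.1048, 0.058]
tcp_rot: [-1.451, 1.546, -2.917]
force: [-0.6, 0.5, -3.0]
grip_width: 0.0293
```

Run:
```python
from h import *
go(.5988,-.1039,.0525,6.16)
```

```text
t50.45 tcp [ 0.5971 -0.1048  0.058 ] yaw 6.0 down [-0.025 -0.006 -1.   ] j [-0.21  0.28  1.87 -0.01  1.02 -0.31] w 29.3 F [-0.6  0.5 -3. ]
SHIFT [ 5.4  2.  -0.7] dist 6.0 TURN -0.003
```

send_rows(
  plan=[
    [[2,2,-1],0,-0.7],
    [[4,2,-1],0,-0.7],
    [[5.5,2,-1],0,-0.7],
    [[5.5,2,-1],0,-0.7],
  ],
)

```text
clock: 50.85
ee_pos: [0.5992, -0.1036, 0.0529]
tcp_rot: [-1.435, 1.546, -2.901]
force: [0.3, -0.2, -2.9]
grip_width: 0.0292
```

send_rows(
  plan=[
    [[1,0,0],0,-0.7],
    [[1.5,0,0],0,-0.7],
    [[1.5,0,0],0,-0.7],
  ],
)

```text
clock: 51.15
ee_pos: [0.5992, -0.1036, 0.0516]
tcp_rot: [-1.429, 1.547, -2.895]
force: [-0.2, -0.1, -3.4]
grip_width: 0.0291
```

send_rows(
  plan=[
    [[1,0,0],0,-0.7],
    [[1.5,0,0],0,-0.7],
    [[1.5,0,0],0,-0.7],
  ],
)

```text
clock: 51.45
ee_pos: [0.5993, -0.1036, 0.0504]
tcp_rot: [-1.424, 1.547, -2.89]
force: [-0.8, 0.2, -1.5]
grip_width: 0.0289
```

send_rows(
  plan=[
    [[0.7,0,0],0,-0.7],
    [[1,0,0],0,-0.7],
    [[1,0,0],0,-0.7],
  ],
)

```text
clock: 51.75
ee_pos: [0.5995, -0.1038, 0.0503]
tcp_rot: [-1.413, 1.547, -2.879]
force: [-4.1, 0.3, 6.2]
grip_width: 0.0295
```

Contact; release, rise, and back off to look.

send_rows(
  plan=[
    [[-0.5,0,0],0,-0.4],
    [[-0.5,0,0],0,-0.1],
    [[-0.5,0,0],0,0.2],
    [[-0.5,0,0],0,0.2],
    [[-0.5,0,0],0,0.2],
  ],
)

```text
clock: 52.25
ee_pos: [0.5997, -0.1038, 0.0508]
tcp_rot: [-1.406, 1.547, -2.872]
force: [-0.5, -0.1, 0.2]
grip_width: 0.0528
```

send_rows(
  plan=[
    [[-15,0,0],0,0.2],
    [[-45,0,0],0,0.2],
    [[-80,0,0],0,0.2],
    [[-120,0,0],0,0.2],
    [[-150,0,0],0,0.2],
  ],
)

```text
clock: 52.75
ee_pos: [0.6042, -0.103, 0.205]
tcp_rot: [-1.32, 1.551, -2.786]
force: [0.2, -1.1, 1.0]
grip_width: 0.0529
```

Run:
```python
from h import *
go(.4,-.45,.22,6.16)
```

```text
t52.75 tcp [ 0.6042 -0.103   0.205 ] yaw 6.02 down [-0.019 -0.007 -1.   ] j [-0.2   0.16  1.72 -0.01  1.28 -0.3 ] w 52.9 F [ 0.2 -1.1  1. ]
SHIFT [  -8.8 -239.7  323.7] dist 403.0 TURN -0.002
```

send_rows(
  plan=[
    [[0,-28,38],0,0.2],
    [[-5,-57,77],0,0.2],
    [[-8,-86,116],0,0.2],
    [[-8,-115,155],0,0.2],
    [[-8,-144,195],0,0.2],
  ],
)

```text
clock: 53.25
ee_pos: [0.4809, -0.3136, 0.2187]
tcp_rot: [-1.207, 1.552, -2.672]
force: [0.0, -0.5, -0.3]
grip_width: 0.053
```

send_rows(
  plan=[
    [[0,-25,35],0,0.2],
    [[0,-50,70],0,0.2],
    [[0,-75,105],0,0.2],
    [[0,-95,130],0,0.2],
    [[0,-95,130],0,0.2],
  ],
)

```text
clock: 53.75
ee_pos: [0.3981, -0.4563, 0.2226]
tcp_rot: [-1.088, 1.551, -2.558]
force: [-0.8, 0.6, 0.2]
grip_width: 0.0531
```

Run:
```python
from h import *
from plant import arm
for n in ("scene","top"):
    d=arm.snapshot(n); np.savez(n+"20.npz",**d); cv2.imwrite(f"pics/{n}20.png",d["pixels"])
for f in ("0","20"):
  for n in("top","scene"):
    d=load(n+f+".npz");X=pts(d)
    for nm,c,z in (("motor",(.58,.045),.108),("gb",(.59,-.035),.106),("bottle",(.595,-.104),.124)):
        m=((np.hypot(X[...,0]-c[0],X[...,1]-c[1])<.035)&(abs(X[...,2]-z)<.006)).astype(np.uint8)
        k,lab,st,ce=cv2.connectedComponentsWithStats(m)
        if k<2: print(f,n,nm,"none");continue
        i=1+np.argmax(st[1:,4])
        print(f,n,nm,st[i,4],ray(d,ce[i],z)[0].round(4),"z",np.median(X[lab==i][:,2]).round(4))
a=np.deg2rad(-12.05);C=np.array([.4978,.3535]);ux=np.array([np.cos(a),np.sin(a)]);uy=np.array([-ux[1],ux[0]])
for n in("scene","top"):
    d=load(n+"20.npz");X=pts(d)
    P=X[...,:2]-C;l=P@ux;w=P@uy
    m=(abs(l)<.12)&(abs(w)<.05)&(X[...,2]>.034)&(X[...,2]<.05)
    k,lab,st,ce=cv2.connectedComponentsWithStats(m.astype(np.uint8));i=1+np.argmax(st[1:,4])
    c_=max(cv2.findContours((lab==i).astype(np.uint8),0,1)[0],key=len)[:,0,:]
    Q=(ray(d,c_,.040)[:,:2]-C);q=np.c_[Q@ux,Q@uy]*1000
    print(n,"rail",st[i,4],"z",np.median(X[lab==i][:,2]),cv2.minAreaRect(q.astype(np.float32)))
s=arm.sense();print(s["clock"],s["ee_pos"],s["qvel"].round(3))
```

```text
0 top motor 89 [0.5797 0.0476 0.108 ] z 0.1083
0 top gb 89 [ 0.5889 -0.0342  0.106 ] z 0.1066
0 top bottle 111 [ 0.5965 -0.1026  0.124 ] z 0.1245
0 scene motor 74 [0.5856 0.0442 0.108 ] z 0.108
0 scene gb 85 [ 0.5935 -0.0362  0.106 ] z 0.1058
0 scene bottle 108 [ 0.6005 -0.1048  0.124 ] z 0.1239
20 top motor 86 [0.5816 0.0502 0.108 ] z 0.1089
20 top gb 86 [ 0.5892 -0.0344  0.106 ] z 0.1069
20 top bottle 110 [ 0.5975 -0.101   0.124 ] z 0.1245
20 scene motor 74 [0.5875 0.0472 0.108 ] z 0.1081
20 scene gb 87 [ 0.5941 -0.0364  0.106 ] z 0.1059
20 scene bottle 109 [ 0.6019 -0.103   0.124 ] z 0.1236
scene rail 472 z 0.04013620012524957 ((2.1872482299804688, -1.6895294189453125), (181.82249450683594, 36.80122375488281), 0.013698686845600605)
top rail 766 z 0.04034870927919301 ((-2.621856689453125, -0.11014747619628906), (179.6728973388672, 32.521636962890625), 0.15371036529541016)
53.85 [ 0.39994659 -0.45330289  0.22216803] [ 0.033 -0.006  0.014  0.005  0.001  0.   ]
```

View pics/top20.png

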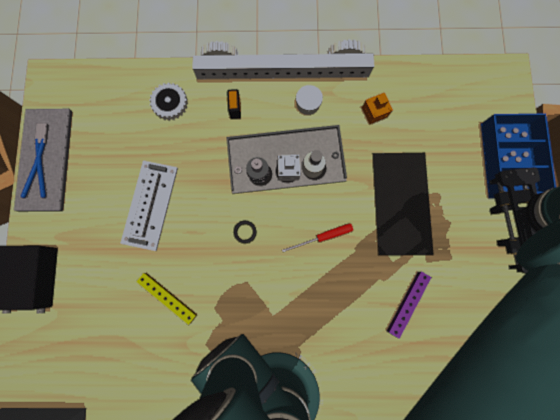

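View pics/scene20.png

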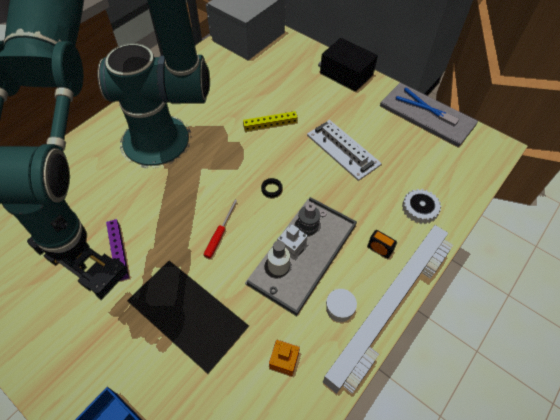

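Both views show all three upright in the rack, the rail in the cradle and the arm clear. The shifts from start are about 3.5 mm (motor), 0.7 mm (gearbox) and 2 mm (bottle). I let the arm settle and hand in.

send_rows(
  plan=[
    [[0,0,0],0,0.2],
    [[0,0,0],0,0.2],
    [[0,0,0],0,0.2],
  ],
)

```text
clock: 54.15
ee_pos: [0.4007, -0.4524, 0.2224]
tcp_rot: [-1.156, 1.553, -2.622]
force: [0.7, -0.0, -0.4]
grip_width: 0.0529
```

Run:
```python
from plant import arm
s=arm.sense();print(s["clock"],s["ee_pos"],s["force"].round(1),abs(s["qvel"]).max().round(4))
print(arm.job_done())
```

```text
54.15 [ 0.40072817 -0.45239982  0.22243427] [ 0.7 -0.  -0.4] 0.0032
the job is handed in; nothing more can be done
None
```

The job is done and handed in at 54 s of the 144 s allowed; handing in gave no verdict. I stood the bottle, gearbox and motor on the mat, laid the rail in the cradle, and put the three back on their spots in the rack.

**Last checks, from both cameras:**
- **Motor, gearbox, bottle:** all upright, with their tops at the right height. They sit about 3.5, 0.7 and 2 mm from where they started (15 mm allowed).
- **Rail:** flat on the board, its top at z = 0.040 m. It is centred within about 3 mm along and 2 mm across, turned less than 0.2°, and let go.
- **Arm:** clear of everything and at rest.

**What disagreed or went wrong:**
- **Tool height:** the real fingertips were about 40 mm higher than the reported TCP. My first close on the bottle therefore met nothing. I then worked from contact forces, finger widths and differences in the reading.
- **Gearbox:** one descent touched the top of its housing with about 12 N. I saw no shift afterwards.
- **Cameras:** the two views differ by about 5 mm near the rack and the rail, so I used averages and compared each camera only with its own earlier picture.

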